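# Pack the roast samples into the divided box

## Task

Take the three sample tubes out of the leaning stand and put each one upright, cap up, into the cell of the divided box whose floor pad has its cap's colour, standing flat on the pad. Let them down gently inside the cells, not dropped in from above or rammed against the box, and leave the black-capped tubes and everything else on the bench where they are.

Things in the scene. Friction and masses are not known exactly. Their poses are not given: they have to be found in the camera images.
- tube_red_mid (a point): sample tube with a red cap and red band: closed aluminium cylinder, 44 mm diameter, 140 mm long over the cap (the top 22 mm is the cap, 42 mm diameter), about 0.18 kg. This point is on its axis half-way up; its z axis runs along the tube from the bottom towards the cap. At the start it lies in a slot of the wooden stand, leaning 0.5 rad (29 deg) from vertical
- tube_yellow_mid (a point): sample tube with a yellow cap and yellow band: closed aluminium cylinder, 44 mm diameter, 140 mm long over the cap (the top 22 mm is the cap, 42 mm diameter), about 0.18 kg. This point is on its axis half-way up; its z axis runs along the tube from the bottom towards the cap. At the start it lies in a slot of the wooden stand, leaning 0.5 rad (29 deg) from vertical
- tube_blue_mid (a point): sample tube with a blue cap and blue band: closed aluminium cylinder, 44 mm diameter, 140 mm long over the cap (the top 22 mm is the cap, 42 mm diameter), about 0.18 kg. This point is on its axis half-way up; its z axis runs along the tube from the bottom towards the cap. At the start it lies in a slot of the wooden stand, leaning 0.5 rad (29 deg) from vertical
- cell_red (a point): centre of the top face of the red pad (52 x 68 x 2 mm) that covers the floor of one cell of the divided box: where the bottom of the red tube belongs. 7 mm above the table; z up, x along the cell's 56 mm side, y along its 72 mm side
- cell_yellow (a point): centre of the top face of the yellow pad (52 x 68 x 2 mm) that covers the floor of one cell of the divided box: where the bottom of the yellow tube belongs. 7 mm above the table; z up, x along the cell's 56 mm side, y along its 72 mm side
- cell_blue (a point): centre of the top face of the blue pad (52 x 68 x 2 mm) that covers the floor of one cell of the divided box: where the bottom of the blue tube belongs. 7 mm above the table; z up, x along the cell's 56 mm side, y along its 72 mm side
- box: fixed divided plywood box, 127 (x) by 236 mm (y), origin under its centre, z up; outer walls 80 mm high, dividers 69, all 5 mm thick, floor 5. Six cells 56 (x) by 72 mm (y) inside, centred at x +-30.5, y -77, 0, +77 mm: three have a coloured pad, one a grey pad and stays empty, two hold black-capped tubes; which is which varies
- stand: fixed leaning tube stand, base 150 x 272 mm, 120 mm high; origin under its centre. The tubes' middles are at x 0, y -82, 0, +82 mm, in any order, 112 mm up; caps lean to the stand's +x side, roughly away from the robot. A tube rests on a board (backs its lowest 91 mm) between 60 mm long ribs, 3 mm clear each side, as high as its axis; it comes out along its axis. Stand and box may swap sides
- full_a_mid (a point): tube with a black cap already standing upright in a cell of the box, same shape as the others (44 mm diameter, 140 mm long); point half-way up its axis. Leave it alone
- full_b_mid (a point): tube with a black cap already standing upright in a cell of the box, same shape as the others (44 mm diameter, 140 mm long); point half-way up its axis. Leave it alone
- gauge_mid (a point): dial thermometer on a black post, round base 60 mm diameter, dial 52 mm diameter, 211 mm high in all, standing between stand and box; point on the post's axis 100 mm above the table. Leave it alone
- tin: copper-coloured tin with a white label and pale lid, 60 mm diameter, 85 mm high, upright between stand and box; origin at its underside. Leave it alone
- tryer: bean sampler with wooden handle and steel tube, 207 mm long, 32 mm high, lying in front of the robot; origin under its middle, x along it. Leave it alone
- bowl: white tasting bowl, 100 mm diameter, 60 mm high; origin at its underside. Leave it alone
- jar: amber glass jar, 84 mm diameter, 130 mm high; origin at its underside. Leave it alone
- timer: white kitchen timer, 50 x 70 x 59 mm; origin at its underside. Leave it alone
Not all that is in view belongs to the job. What is shaped like the part that bears tube_blue_mid but pink is not meant.

How it is judged (in metres and radians):
At the end, for the whole second after the job is handed in: Each coloured tube stands cap up in the cell with its colour's pad: middle within 15 mm (pad x) and 20 mm (pad y) of the pad's centre and 62-78 mm above it, within 0.1 rad of vertical, slower than 0.03 m/s; black-capped tubes still within 0.12 rad of vertical (x of tube_red_mid in the frame of cell_red between -0.015 and 0.015 m and y of tube_red_mid in the frame of cell_red between -0.02 and 0.02 m and z of tube_red_mid in the frame of cell_red between 0.062 and 0.078 m and angle between each of tube_red_mid, tube_yellow_mid, tube_blue_mid's own z axis and vertical below 0.1 rad and linear speed of each of tube_red, tube_yellow, tube_blue below 0.03 m/s and x of tube_yellow_mid in the frame of cell_yellow between -0.015 and 0.015 m and y of tube_yellow_mid in the frame of cell_yellow between -0.02 and 0.02 m and z of tube_yellow_mid in the frame of cell_yellow between 0.062 and 0.078 m and x of tube_blue_mid in the frame of cell_blue between -0.015 and 0.015 m and y of tube_blue_mid in the frame of cell_blue between -0.02 and 0.02 m and z of tube_blue_mid in the frame of cell_blue between 0.062 and 0.078 m and angle between each of full_a_mid, full_b_mid's own z axis and vertical below 0.12 rad); the robot touches nothing.
It fails at once if a bystander on the bench is pushed more than 20 mm or knocked over (distance of any of gauge_mid, tin, tryer, bowl, jar, timer from where it was at the start of the episode above 0.02 m).
It fails at once if a black-capped tube is shifted more than 25 mm or lifted (distance of any of full_a_mid, full_b_mid from where it was at the start of the episode above 0.025 m).
It fails at once if a tube is rammed against the box (over 40 N) (contact force between any of tube_red, tube_yellow, tube_blue and box above 40 N).
It fails at once if a tube is dropped into the box from above its dividers (faster than 0.95 m/s within 0.15 m of the box's middle, its own middle lower than 0.15 m) ((linear speed of tube_red above 0.95 m/s and horizontal distance between tube_red_mid and box below 0.15 m and height (world z) of tube_red_mid below 0.15 m) or (linear speed of tube_yellow above 0.95 m/s and horizontal distance between tube_yellow_mid and box below 0.15 m and height (world z) of tube_yellow_mid below 0.15 m) or (linear speed of tube_blue above 0.95 m/s and horizontal distance between tube_blue_mid and box below 0.15 m and height (world z) of tube_blue_mid below 0.15 m)).
It also fails if it takes over 72 s, if anything falls off the work surface, if the arm or the gripper's body presses on something with over 40 N, if the wrist force passes 120 N, or if a joint passes its speed limit or range.

## Robot

A 7-joint arm with a two-finger parallel gripper is mounted at the origin on the work surface. World frame = base frame: x ahead of the robot, y to its left, z up, the work surface at z = 0. Lengths are in mm, angles in rad, forces in N, time in s.
With the tool pointing down it reaches from about 425 to 1025 mm from the base axis. Payload 3.6 kg.
Tool frame: the origin (TCP) lies on the centre line of the jaws, within the pads' length; the fingertips stand 22 mm ahead of it and the grasp point (between the pads) lies 3 mm ahead of it (env.tcp_to_tips is the distance from the TCP to the fingertips, in mm); x points along the fingers, y is the direction in which the jaws open and shut, and the axes are right-handed (so a half turn about x gives the same grasp; the last joint's range is limited). The gripper opens to 85 mm and grips with 20 to 120 N. Pads are 22 mm wide; open, the fingers measure 114 mm over their backs; the gripper's body (76 mm by 85 mm) begins 54 mm behind the grasp point. The pads swing forward as they close: fully open they stand 13 mm farther back than shut.
Start: joints at [-1.377, 0.591, 0.048, 1.609, -0.033, 0.943, -0.034], TCP at [205.086, 695.392, 253.302] pointing down, gripper open.
Joint ranges: [-2.69, 2.69], [-0.47, 2.24], [-1.27, 1.36], [0.19, 2.51], [-1.53, 4.68], [0.08, 2.07], [-3.09, 3.09]. Speed limits (rad/s): [2.57, 2.57, 3.14, 3.14, 3.14, 3.14, 3.14].

## Interface

Orientations are given as a unit quaternion [w, x, y, z].
In Python, from workcell import monitor, grab_frame, ticket, env gives the robot as it stands.
- The arm moves only by the tool servo_tool, never from a script. Its argument "targets" is a list of rows, each an object with "slide": the shift along the tool's x, y, z in units of 40 mm (1.0 is 40 mm), a list of three; "rot": the turn, a rotation vector about the tool's x, y, z in units of 6 degrees (1.0 is 6 degrees), a list of three. In form: [{"slide": [dx, dy, dz], "rot": [rx, ry, rz]}, ...]. A call has 1 to 12 rows; each row is the pose to reach, as a shift and turn from the pose commanded when the call began, along the tool's axes at that moment; what a row does not reach only later rows make up. A row lasts 1/12 s, in which the tool goes at most 41.7 mm and 7.16 degrees, less where a joint would pass 70% of its speed; a pose out of reach is approached as far as the arm can. A call with a gripper value outside its range is refused whole. "gripper" is the opening, from 0 (shut) to 1 (fully open), set as the call begins (left out, the last holds). The fingers move at their own pace and stop on an object; "grip_force" is the grip in N (left out, the last holds). Time passes only in rows, so rows that repeat a pose let the fingers close. It gives the time, the measured TCP pose, the force and the opening at its end, in the units of the state.
- monitor.read_state(): the state, without advancing time (a new reading comes with each control period).
- grab_frame(name): name is "scene" or "top" or "wrist"; returns a dict with "color" (384x512x3 uint8, red, green, blue), "depth" (384x512 float32, mm along the optical axis (not along the pixel's ray), 0 where there is no reading), "camera_matrix" (3x3 intrinsics, pixels), "rvec" (rotation vector, rad) and "tvec" (3), from world to camera coordinates, as OpenCV has them. Camera axes: x right, y down, z forward; pixel columns grow to the right and rows downward; lengths in mm; the calibration is good to about 2 mm. A picture is of the moment at which its call begins.
- ticket.finish_job(): hands the job in, once; it reports no verdict.
The state is a dict: "time": time; "joints": joint angles; "dq": joint speeds; "joint_efforts": joint torques, N m; "tool_pos": TCP position; "ee_rot": TCP orientation; "force": force on the tool from outside, world axes, zero at the start; "moment": the same for the moment, N m; "gripper_width": finger opening in mm.
Only numpy, scipy, OpenCV 4.12 (cv2) and the standard library are available. Lean on these libraries where they do the work, as an engineer would, in place of code of your own. Each camera call takes 0.05 s, during which the arm holds its last target.

## Working session

There is one attempt and no reset: what is moved stays moved. The work goes in short steps, Python scripts to look and compute and a tool call to move; the robot and the scene stay as the last step left them, time stands still between calls to the robot, and variables do not carry over. Pictures are saved under pics/ and viewed, and the job is handed in when it is done.

Besides the shell and the picture viewer there is one more tool, called after "Request:" in YAML: its name, and indented under it one key for each argument. servo_tool: Moves the arm, as the interface text tells. Its arguments: {"type":"object","properties":{"targets":{"type":"array","items":{"type":"object","properties":{"slide":{"type":"array","items":{"type":"number"}},"rot":{"type":"array","items":{"type":"number"}}}}},"gripper":{"type":"number"},"grip_force":{"type":"number"}},"required":["targets"]}

```bash
ls; mkdir -p pics; python3 - <<'E'
from workcell import monitor, grab_frame, ticket, env
import cv2,numpy as np
print(monitor.read_state()); print([a for a in dir(env) if a[0]!='_'], env.tcp_to_tips)
for n in ["scene","top","wrist"]:
    f=grab_frame(n); cv2.imwrite(f"pics/{n}0.png",f["color"][:,:,::-1]); np.savez(f"pics/{n}0.npz",**f)
    print(n,f["camera_matrix"].tolist(),f["rvec"],f["tvec"])
E
```

```text
pics
{'time': 0.0, 'joints': array([-1.37748184,  0.59212154,  0.04828302,  1.60982551, -0.03332044,
        0.94264975, -0.03373972]), 'dq': array([ 0.00038541, -0.00238384,  0.00040535, -0.00016787, -0.00057585,
       -0.00033667, -0.00038419]), 'joint_efforts': array([-4.14246151e-04, -5.48693204e+01,  1.54652584e+00, -1.98124409e+01,
        9.39863588e-03,  8.68317235e-03, -3.65363164e-06]), 'tool_pos': array([204.86080032, 694.6579499 , 252.13747502]), 'ee_rot': array([ 0.69977373,  0.10026812,  0.6999261 , -0.10181592]), 'force': array([-0.69180175, -0.2433004 ,  0.03100684]), 'moment': array([-0.0473518 , -0.02370016,  0.05237941]), 'gripper_width': 85.46955937197241}
['Unreachable', 'tcp_to_tips'] 22.0
scene [[347.03760291140225, 0.0, 253.90176672356566], [0.0, 347.03760291140225, 196.60006342320656], [0.0, 0.0, 1.0]] [ 1.32442321  2.45240437 -0.71146542] [ 315.2386729  -347.1891574  1254.89380766]
top [[377.9572476521868, 0.0, 255.17756598718694], [0.0, 377.9572476521868, 194.71246728412962], [0.0, 0.0, 1.0]] [ 2.14231564 -2.11335678  0.20505226] [ -23.85242651  589.60697799 1052.77675012]
wrist [[273.8646597043896, 0.0, 256.17942167014235], [0.0, 273.8646597043896, 189.8442283058463], [0.0, 0.0, 1.0]] [-2.30665392 -1.72715215 -0.26538849] [-723.53313915  -40.41528692  380.7189216 ]
```

View pics/scene0.png

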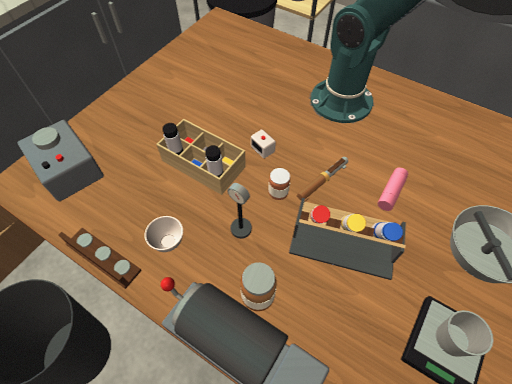

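View pics/top0.png

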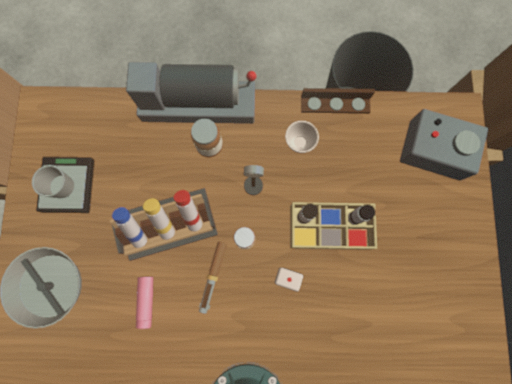

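View pics/wrist0.png

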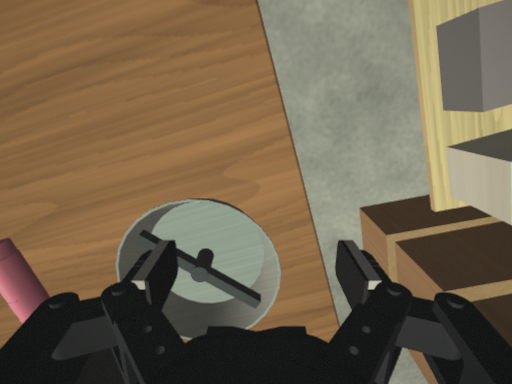

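Scene: the box is on the robot's right (top view ~(333,226)) and the stand on its left (~(165,225)), with blue, yellow and red caps from left to right. The gauge (254,180) and the tin (244,237) stand between them. In the box, the pads are: blue (331,217), yellow (304,237), red (357,238), grey (331,237). Black tubes are in the other two cells. Next I measure.

```bash
cat > h.py <<'E'
import cv2,numpy as np
from workcell import monitor, grab_frame
from scipy.spatial.transform import Rotation as R
def load(n,live=False):
    f=grab_frame(n) if live else dict(np.load(f"pics/{n}0.npz")); return f
def cam(f):
    Rm=cv2.Rodrigues(np.array(f["rvec"],float))[0]; return f["camera_matrix"],Rm,np.array(f["tvec"],float).ravel()
def proj(f,P):
    return cv2.projectPoints(np.atleast_2d(np.array(P,float)),f["rvec"],f["tvec"],f["camera_matrix"],None)[0].reshape(-1,2)
def ray(f,uv):
    K,Rm,t=cam(f); d=Rm.T@np.linalg.solve(K,[uv[0],uv[1],1]); return -Rm.T@t,d
def onz(f,uv,z):
    c,d=ray(f,uv); return c+d*(z-c[2])/d[2]
def pts(f,mask):
    K,Rm,t=cam(f); v,u=np.nonzero(mask); z=f["depth"][v,u]; ok=z>0; v,u,z=v[ok],u[ok],z[ok]
    X=np.stack([(u-K[0,2])/K[0,0]*z,(v-K[1,2])/K[1,1]*z,z]); return (Rm.T@(X-t[:,None])).T
def hsv(f,lo,hi):
    return cv2.inRange(cv2.cvtColor(f["color"],cv2.COLOR_RGB2HSV),np.array(lo),np.array(hi))
COL={'red':[((0,150,80),(6,255,255)),((174,150,80),(180,255,255))],'yellow':[((22,150,120),(30,255,255))],'blue':[((105,140,60),(125,255,255))]}
def cmask(f,c):
    m=0
    for lo,hi in COL[c]: m=m|hsv(f,lo,hi)
    return m
def comps(m,amin=15):
    n,l,s,c=cv2.connectedComponentsWithStats(m)
    return [(int(s[i,4]),c[i].round(1).tolist(),(l==i)) for i in range(1,n) if s[i,4]>=amin]
def rot(q): return R.from_quat([q[1],q[2],q[3],q[0]])
E
python3 - <<'E'
from h import *
print("tcp in top",proj(load('top'),[205,695,252]),"scene",proj(load('scene'),[205,695,252]))
for n in ['top','scene']:
    f=load(n)
    for c in COL:
        for a,cc,m in comps(cmask(f,c)):
            p=pts(f,m); print(n,c,a,cc,'depth med',np.median(p,0).round(0),'zrange',np.percentile(p[:,2],[2,98]).round(0),'on z7',onz(f,cc,7).round(0))
E
```

```text
tcp in top [[-66.6481373  344.35255733]] scene [[618.44059082 189.52218189]]
top red 47 [251.2, 75.2] depth med [884.   0. 210.] zrange [205. 215.] on z7 [994.   2.   7.]
top red 26 [434.5, 133.8] depth med [ 764. -529.  111.] zrange [105. 114.] on z7 [ 803. -582.    7.]
top red 189 [181.8, 197.2] depth med [558. 175. 173.] zrange [164. 182.] on z7 [588. 208.   7.]
top red 36 [192.9, 221.1] depth med [503. 156.  96.] zrange [ 92. 104.] on z7 [515. 171.   7.]
top red 268 [356.9, 237.7] depth med [ 471. -324.    6.] zrange [ 2. 11.] on z7 [ 472. -323.    7.]
top blue 40 [333.8, 219.1] depth med [ 521. -262.    7.] zrange [3. 9.] on z7 [ 527. -255.    7.]
scene red 31 [189.0, 139.6] depth med [ 452. -338.    7.] zrange [ 4. 70.] on z7 [ 451. -337.    7.]
scene red 37 [58.7, 157.1] depth med [ 766. -529.  111.] zrange [103. 115.] on z7 [ 737. -638.    7.]
scene red 242 [321.0, 213.8] depth med [561. 178. 173.] zrange [103. 182.] on z7 [463. 157.   7.]
scene red 148 [167.0, 283.8] depth med [889.   3. 210.] zrange [199. 215.] on z7 [862. -77.   7.]
scene yellow 43 [227.6, 160.5] depth med [ 454. -179.    8.] zrange [ 4. 81.] on z7 [ 453. -180.    7.]
scene yellow 249 [356.0, 222.1] depth med [538. 255. 173.] zrange [164. 183.] on z7 [433. 252.   7.]
scene blue 30 [196.5, 162.4] depth med [ 513. -257.    7.] zrange [ 5. 11.] on z7 [ 513. -257.    7.]
scene blue 286 [392.3, 231.3] depth med [514. 333. 172.] zrange [ 95. 181.] on z7 [405. 349.   7.]
```

```bash
python3 - <<'E'
from h import *
f=load('top')
c=f["color"][185:265,105:385][:,:,::-1]; cv2.imwrite('pics/topcrop.png',cv2.resize(c,None,fx=2.8,fy=2.8,interpolation=cv2.INTER_CUBIC))
f=load('scene')
c=f["color"][110:280,150:420][:,:,::-1]; cv2.imwrite('pics/scenecrop.png',cv2.resize(c,None,fx=2.8,fy=2.8,interpolation=cv2.INTER_CUBIC))
E
```

```text
(no output)
```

View pics/topcrop.png

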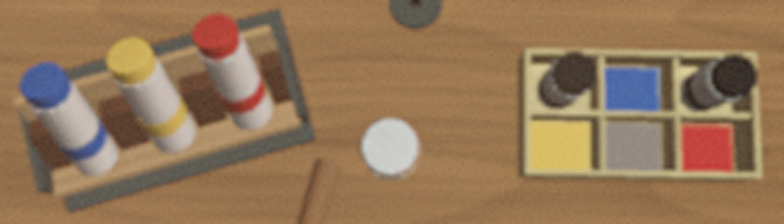

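View pics/scenecrop.png

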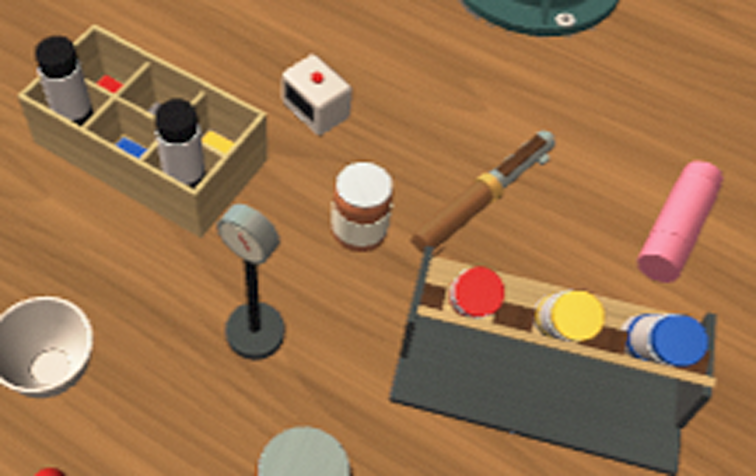

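```bash
python3 - <<'E'
from h import *
f=load('top'); h=cv2.cvtColor(f["color"],cv2.COLOR_RGB2HSV)
for u,v in [(331,217),(304,237),(331,237),(152,206),(122,214),(290,226),(180,246),(150,240)]: print((u,v),h[v,u])
E
```

```text
(331, 217) [110 136 169]
(304, 237) [ 23 136 217]
(331, 237) [ 12  31 148]
(152, 206) [ 22 143 202]
(122, 214) [111 127 153]
(290, 226) [ 16 112 118]
(180, 246) [ 15 118 136]
(150, 240) [ 17 103 178]
```

```bash
cat >> h.py <<'E'
COL={'red':[((0,120,80),(6,255,255)),((174,120,80),(180,255,255))],'yellow':[((20,115,100),(31,255,255))],'blue':[((105,100,60),(125,255,255))]}
def cmask(f,c):
    g=dict(f); g["color"]=cv2.medianBlur(f["color"],3); m=0
    for lo,hi in COL[c]: m=m|hsv(g,lo,hi)
    return m
E
python3 - <<'E'
from h import *
yaw=np.deg2rad(15.5)
for it in range(3):
  a=np.array([np.sin(.5)*np.cos(yaw),np.sin(.5)*np.sin(yaw),np.cos(.5)])
  for n in ['top','scene']:
    f=load(n); res=[]
    for c in COL:
      best=None
      for s,cc,m in comps(cmask(f,c),60):
        p=pts(f,cv2.erode(m.astype(np.uint8),np.ones((3,3))))
        if len(p)<10: continue
        if not(np.median(p[:,2])>150 and 80<np.median(p[:,1])<420): continue
        s=p@a; top=p[s>np.median(np.sort(s)[-25:])-4]
        u=cv2.minEnclosingCircle  # footprint mid-range across the face
        ctr=top.mean(0); mid=ctr-70*a; res.append(mid)
        print(it,n,c,cc,len(top),'top',ctr.round(1),'mid',mid.round(1))
    if len(res)==3: 
        d=res[2]-res[0]; y=np.arctan2(-d[0],d[1]); print('yaw',np.rad2deg(y), np.linalg.norm(d))
  yaw=y
# pads
for n in ['top','scene']:
    f=load(n)
    for c in COL:
      for s,cc,m in comps(cmask(f,c),40):
        X=onz(f,cc,7)
        if 400<X[0]<600 and -420<X[1]<-130:
            cn=cv2.findContours(m.astype(np.uint8),0,2)[0][0]
            print(n,c,s,cc,X.round(1),cv2.minAreaRect(cn))
E
```

```text
0 top red [181.8, 197.5] 110 top [559.9 176.6 174.9] mid [527.6 167.6 113.5]
0 top yellow [151.5, 205.8] 113 top [537.1 254.5 173.8] mid [504.8 245.5 112.4]
0 top blue [120.9, 214.9] 101 top [511.5 331.2 174.7] mid [479.2 322.2 113.2]
yaw 17.38385910383732 162.0160855658097
0 scene red [320.9, 214.0] 162 top [563.  178.  172.7] mid [530.7 169.  111.3]
0 scene yellow [356.1, 222.2] 183 top [538.1 255.2 173.1] mid [505.7 246.3 111.7]
0 scene blue [392.3, 231.1] 206 top [514.  332.6 173. ] mid [481.6 323.6 111.5]
yaw 17.59774678828831 162.1416874580231
1 top red [181.8, 197.5] 112 top [559.8 176.7 174.9] mid [527.8 166.6 113.4]
1 top yellow [151.5, 205.8] 114 top [537.  254.6 173.9] mid [505.  244.5 112.4]
1 top blue [120.9, 214.9] 101 top [511.5 331.2 174.7] mid [479.5 321.  113.2]
yaw 17.363242468834603 161.80881071787502
1 scene red [320.9, 214.0] 154 top [562.8 178.4 172.9] mid [530.8 168.3 111.4]
1 scene yellow [356.1, 222.2] 185 top [537.9 255.4 173.1] mid [506.  245.3 111.7]
1 scene blue [392.3, 231.1] 204 top [513.9 332.8 173. ] mid [481.9 322.7 111.6]
yaw 17.577030393229787 161
[... 297 characters left out ...]
ene red [320.9, 214.0] 154 top [562.8 178.4 172.9] mid [530.8 168.3 111.4]
2 scene yellow [356.1, 222.2] 185 top [537.9 255.4 173.1] mid [506.  245.3 111.7]
2 scene blue [392.3, 231.1] 204 top [513.9 332.8 173. ] mid [481.9 322.7 111.6]
yaw 17.577030393229826 161.95635892576487
top red 282 [357.1, 237.3] [ 473.1 -323.8    7. ] ((357.5, 237.0), (16.0, 17.0), 90.0)
top yellow 359 [305.3, 236.3] [ 474.  -168.1    7. ] ((306.0, 236.5), (17.0, 22.0), 90.0)
top blue 239 [330.2, 216.6] [ 534.6 -244.4    7. ] ((330.5, 216.5), (13.0, 17.0), 90.0)
scene yellow 78 [227.4, 160.6] [ 453.3 -180.     7. ] ((227.19589233398438, 160.8092803955078), (12.590291976928711, 7.005888938903809), 23.962486267089844)
```

```bash
python3 - <<'E'
from h import *
for n in ['top','scene']:
    f=load(n); P=pts(f,np.ones((384,512),bool))
    b=(P[:,0]>380)&(P[:,0]<620)&(P[:,1]>-420)&(P[:,1]<-80)
    q=P[b&(P[:,2]>75)&(P[:,2]<85)]
    r=cv2.minAreaRect(q[:,:2].astype(np.float32)); print(n,'rim n',len(q),r, 'z',np.median(q[:,2]))
    print(' ext pct',np.percentile(q[:,0],[1,99]),np.percentile(q[:,1],[1,99]))
    k=P[b&(P[:,2]>130)&(P[:,2]<155)]
    for s in [k[k[:,1]>-245],k[k[:,1]<-245]]: print(' black',len(s),s.mean(0) if len(s) else '', np.ptp(s,axis=0) if len(s) else '')
    k=P[(P[:,0]>380)&(P[:,0]<800)&(P[:,1]>-100)&(P[:,1]<110)&(P[:,2]>20)]
    for lo,hi in [(75,95),(150,230)]:
        s=k[(k[:,2]>lo)&(k[:,2]<hi)]; 
        if len(s): print(' between',lo,hi,len(s),np.median(s,0),np.percentile(s,2,0),np.percentile(s,98,0))
E
```

```text
top rim n 475 ((502.7662353515625, -240.9942626953125), (235.78134155273438, 127.36273193359375), 89.95140075683594) z 79.45630144502067
 ext pct [439.23056679 566.19037802] [-357.97364017 -123.21938949]
 black 200 [ 532.30670862 -162.17756955  143.73669048] [40.32996021 41.191188   19.4776444 ]
 black 209 [ 531.71672414 -315.176553    143.55237383] [40.28961534 40.12057019 19.38016767]
 between 75 95 369 [469.20976742  16.79677833  84.24342498] [438.91108125 -11.20376831  76.43977201] [746.78337924 107.83793918  90.31801597]
 between 150 230 224 [624.35367348  -8.69196206 203.28826534] [617.62109408 -34.46928955 169.47510433] [638.33263273  14.80932821 212.29009259]
scene rim n 519 ((501.1517639160156, -241.8121337890625), (239.32980346679688, 130.12266540527344), 89.68280029296875) z 79.80772473497045
 ext pct [436.54267568 565.73449547] [-358.59927817 -123.07223456]
 black 187 [ 535.16786754 -161.63080052  143.16022165] [40.45086289 39.82537182 17.94677128]
 black 174 [ 534.7781196  -314.44016099  142.96148928] [43.15494394 42.59910605 19.4783775 ]
 between 75 95 341 [470.24922923  15.13753602  85.29281572] [440.84210286 -12.13069407  75.26772364] [634.21222177 107.53271299  90.35466166]
 between 150 230 321 [636.01998446  -5.84474276 199.72434068] [618.52302912 -32.11691395 164.61440728] [638.83065031  14.71538168 211.8302392 ]
```

```bash
cat >> h.py <<'E'
YAW=np.deg2rad(17.4); A=np.array([np.sin(.5)*np.cos(YAW),np.sin(.5)*np.sin(YAW),np.cos(.5)])
MID={'red':np.array([529.5,167.5,112]),'yellow':np.array([505.5,245,112]),'blue':np.array([480.5,322,112])}
CELL={'red':np.array([472,-318,7.]),'yellow':np.array([472,-164,7.]),'blue':np.array([532.5,-241,7.])}
def Rt(a,y):
    x=-a/np.linalg.norm(a); y=y-x*(x@y); y/=np.linalg.norm(y); return R.from_matrix(np.stack([x,y,np.cross(x,y)],1))
def cur():
    s=monitor.read_state(); return s,np.array(s['tool_pos']),rot(s['ee_rot'])
def rel(p,Rg,p0,R0):
    return (R0.inv().apply(np.array(p)-p0)/40).round(3),((R0.inv()*Rg).as_rotvec()/np.deg2rad(6)).round(3)
ys=np.array([-np.sin(YAW),np.cos(YAW),0])
def show(p,Rg):
    s,p0,R0=cur(); print('slide',*rel(p,Rg,p0,R0),'t',round(s['time'],2))
E
python3 - <<'E'
from h import *
s,p0,R0=cur(); print(R0.as_matrix().round(3))
for sg in (1,-1):
    Rg=Rt(A,sg*ys); p=MID['blue']+140*A; print(sg,p,Rg.as_matrix().round(3)); show(p,Rg)
E
```

```text
[[-0.     0.283  0.959]
 [-0.002  0.959 -0.283]
 [-1.    -0.002  0.   ]]
1 [544.54820568 342.071491   234.86155866] [[-0.457 -0.299  0.837]
 [-0.143  0.954  0.262]
 [-0.878 -0.    -0.479]]
slide [ 0.45  -6.057 10.639] [-5.522  4.63  -1.393] t 0.15
-1 [544.54820568 342.071491   234.86155866] [[-0.457  0.299 -0.837]
 [-0.143 -0.954 -0.262]
 [-0.878  0.     0.479]]
slide [ 0.45  -6.057 10.639] [23.711 -1.82  -6.049] t 0.15
```

Request:
servo_tool:
  targets:
    - {"slide": [0.0,-1.0,1.8],"rot": [-1,0.8,-0.2]}
    - {"slide": [0.0,-2.0,3.5],"rot": [-2,1.6,-0.5]}
    - {"slide": [0.0,-3.0,5.3],"rot": [-3,2.5,-0.7]}
    - {"slide": [0.1,-4.0,7.0],"rot": [-4,3.3,-1.0]}
    - {"slide": [0.3,-5.0,8.8],"rot": [-5,4.2,-1.26]}
    - {"slide": [0.45,-6.05,10.64],"rot": [-5.52,4.63,-1.39]}
    - {"slide": [0.45,-6.05,10.64],"rot": [-5.52,4.63,-1.39]}
    - {"slide": [0.45,-6.05,10.64],"rot": [-5.52,4.63,-1.39]}
    - {"slide": [0.45,-6.05,10.64],"rot": [-5.52,4.63,-1.39]}
    - {"slide": [0.45,-6.05,10.64],"rot": [-5.52,4.63,-1.39]}
    - {"slide": [0.45,-6.05,10.64],"rot": [-5.52,4.63,-1.39]}
    - {"slide": [0.45,-6.05,10.64],"rot": [-5.52,4.63,-1.39]}
  gripper: 0.78
  grip_force: 40

```text
time: 1.15
tool_pos: [547.3, 339.3, 234.6]
ee_rot: [0.505, -0.129, 0.85, 0.076]
force: [0.5, 0.2, 0.0]
gripper_width: 66.8
```

```bash
python3 - <<'E'
from h import *
Rg=Rt(A,ys); print(Rg.as_quat(scalar_first=True)); show(MID['blue']+140*A,Rg); show(MID['blue']+40*A,Rg); print(monitor.read_state()['joints'].round(2))
f=grab_frame('wrist'); cv2.imwrite('pics/wrist1.png',f['color'][:,:,::-1])
print(proj(f,[MID['blue']+70*A,MID['yellow']+70*A,MID['blue']+48*A]))
for s,c,m in comps(cmask(f,'blue'),100): print(s,c)
E
```

```text
[ 0.5043133  -0.13009422  0.85016955  0.07717078]
slide [ 0.017  0.088 -0.043] [-0.028  0.01  -0.009] t 1.15
slide [ 2.517  0.086 -0.046] [-0.028  0.01  -0.009] t 1.15
[-0.48  0.71 -0.15  1.51 -0.05  1.4   1.28]
[[261.0804056  209.19235067]
 [153.2438891  210.53079733]
 [260.61868246 199.32002047]]
101 [260.1, 160.1]
2419 [263.4, 207.7]
```

View pics/wrist1.png

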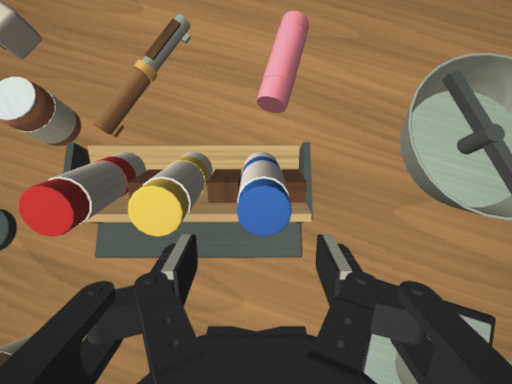

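```bash
cat >> h.py <<'E'
def capcheck(f):
    for c in COL:
        for s,cc,m in comps(cmask(f,c),900):
            # rays onto the cap-top plane, keep the 42 mm disc: extents across stand-y, far edge along stand-x
            v,u=np.nonzero(m); n=A; d0=n@(MID[c]+70*n); e=np.cross(ys,n)
            o,_=ray(f,(0,0)); K,Rm,t=cam(f)
            D=(Rm.T@np.linalg.solve(K,np.stack([u,v,np.ones_like(u)]))).T
            P=o+D*((d0-n@o)/(D@n))[:,None]; Q=P-(MID[c]+70*n)
            print(c,s,'offset along ys: lo %.1f hi %.1f'%tuple(np.percentile(Q@ys,[.5,99.5])),' along e: lo %.1f hi %.1f'%tuple(np.percentile(Q@e,[.5,99.5])), 'e',e.round(2))
E
python3 - <<'E'
from h import *
f=grab_frame('wrist'); capcheck(f)
E
```

```text
red 2410 offset along ys: lo -19.0 hi 22.1  along e: lo -23.3 hi 20.0 e [ 0.84  0.26 -0.48]
yellow 2388 offset along ys: lo -18.9 hi 20.9  along e: lo -23.3 hi 19.9 e [ 0.84  0.26 -0.48]
blue 2440 offset along ys: lo -17.7 hi 21.2  along e: lo -22.2 hi 21.0 e [ 0.84  0.26 -0.48]
```

Request:
servo_tool:
  targets:
    - {"slide": [0.2,0.11,-0.04],"rot": [-0.03,0,0]}
    - {"slide": [0.6,0.11,-0.04],"rot": [-0.03,0,0]}
    - {"slide": [1.0,0.11,-0.04],"rot": [-0.03,0,0]}
    - {"slide": [1.4,0.11,-0.04],"rot": [-0.03,0,0]}
    - {"slide": [1.8,0.11,-0.04],"rot": [-0.03,0,0]}
    - {"slide": [2.2,0.11,-0.04],"rot": [-0.03,0,0]}
    - {"slide": [2.5,0.11,-0.04],"rot": [-0.03,0,0]}
    - {"slide": [2.5,0.11,-0.04],"rot": [-0.03,0,0]}
    - {"slide": [2.5,0.11,-0.04],"rot": [-0.03,0,0]}

```text
time: 2.0
tool_pos: [494.2, 334.1, 147.8]
ee_rot: [0.503, -0.131, 0.85, 0.08]
force: [-0.5, -0.6, 1.1]
gripper_width: 66.7
```

Request:
servo_tool:
  targets:
    - {"slide": [0,0,0],"rot": [0,0,0]}
    - {"slide": [0,0,0],"rot": [0,0,0]}
    - {"slide": [0,0,0],"rot": [0,0,0]}
    - {"slide": [0,0,0],"rot": [0,0,0]}
    - {"slide": [0,0,0],"rot": [0,0,0]}
    - {"slide": [0,0,0],"rot": [0,0,0]}
  gripper: 0.35
  grip_force: 45

```text
time: 2.5
tool_pos: [497.2, 333.0, 149.2]
ee_rot: [0.505, -0.13, 0.85, 0.08]
force: [1.1, 1.1, 5.2]
gripper_width: 42.9
```

```bash
python3 - <<'E'
from h import *
show(MID['blue']+40*A,Rt(A,ys)); s=monitor.read_state(); print(s['force'],s['gripper_width'])
f=grab_frame('wrist'); cv2.imwrite('pics/wrist2.png',f['color'][:,:,::-1])
E
```

```text
slide [ 0.046 -0.138  0.023] [ 0.034  0.026 -0.025] t 2.5
[1.06060454 1.12648322 5.24092516] 42.89079091269482
```

View pics/wrist2.png

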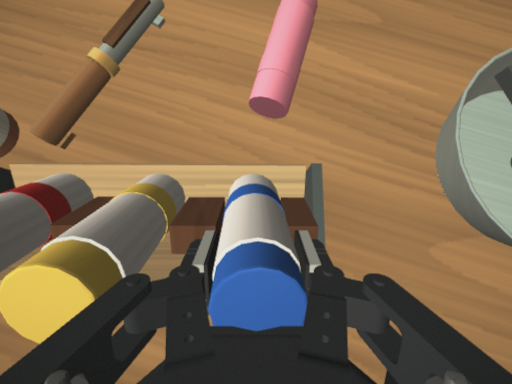

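Blue is gripped (the opening is 42.9 mm, and the pads sit either side of the tube just below the cap). Withdrawing it along its axis.

Request:
servo_tool:
  targets:
    - {"slide": [-0.15,0,0],"rot": [0,0,0]}
    - {"slide": [-0.4,0,0],"rot": [0,0,0]}
    - {"slide": [-0.8,0,0],"rot": [0,0,0]}
    - {"slide": [-1.2,0,0],"rot": [0,0,0]}
    - {"slide": [-1.6,0,0],"rot": [0,0,0]}
    - {"slide": [-2.0,0,0],"rot": [0,0,0]}
    - {"slide": [-2.4,0,0],"rot": [0,0,0]}
    - {"slide": [-2.8,0,0],"rot": [0,0,0]}
    - {"slide": [-3.1,0,0],"rot": [0,0,0]}
    - {"slide": [-3.3,0,0],"rot": [0,0,0]}
    - {"slide": [-3.3,0,0],"rot": [0,0,0]}
  grip_force: 60

```text
time: 3.47
tool_pos: [558.3, 351.7, 265.6]
ee_rot: [0.506, -0.13, 0.849, 0.08]
force: [-0.7, 0.5, -1.1]
gripper_width: 42.4
```

```bash
python3 - <<'E'
from h import *
s,p0,R0=cur(); print(p0,s['force'],s['gripper_width'])
show([540,150,300],Rt(np.array([0,0,1.]),np.array([0,1.,0])))
show([532.5,-241,300],Rt(np.array([0,0,1.]),np.array([0,1.,0])))
E
```

```text
[558.33912971 351.67927092 265.56428854] [-0.68399526  0.48486777 -1.13987412] 42.433889917908125
slide [ 0.155 -4.668 -2.136] [ 2.865 -4.699  0.687] t 3.47
slide [  1.606 -13.934  -4.896] [ 2.865 -4.699  0.687] t 3.47
```

Request:
servo_tool:
  targets:
    - {"slide": [0.0,-0.25,-0.1],"rot": [0.15,-0.25,0.04]}
    - {"slide": [0.0,-0.8,-0.35],"rot": [0.5,-0.8,0.12]}
    - {"slide": [0.05,-1.4,-0.65],"rot": [0.9,-1.4,0.2]}
    - {"slide": [0.07,-2.1,-0.95],"rot": [1.3,-2.1,0.3]}
    - {"slide": [0.09,-2.8,-1.25],"rot": [1.7,-2.8,0.4]}
    - {"slide": [0.11,-3.4,-1.55],"rot": [2.1,-3.4,0.5]}
    - {"slide": [0.13,-4.0,-1.8],"rot": [2.45,-4.0,0.59]}
    - {"slide": [0.15,-4.4,-2.0],"rot": [2.7,-4.45,0.65]}
    - {"slide": [0.15,-4.67,-2.14],"rot": [2.86,-4.7,0.69]}
    - {"slide": [0.15,-4.67,-2.14],"rot": [2.86,-4.7,0.69]}
    - {"slide": [0.15,-4.67,-2.14],"rot": [2.86,-4.7,0.69]}

```text
time: 4.38
tool_pos: [537.8, 149.0, 299.0]
ee_rot: [0.705, -0.001, 0.709, -0.0]
force: [0.1, -0.0, -1.6]
gripper_width: 42.2
```

```bash
python3 - <<'E'
from h import *
s,p0,R0=cur(); print(p0,s['force'],s['gripper_width']); print(R0.as_matrix().round(3))
show([532.5,-241,290],Rt(np.array([0,0,1.]),np.array([0,1.,0])))
E
```

```text
[537.75542255 149.02831966 298.98319336] [ 0.05783215 -0.04710403 -1.60943403] 42.21191645160698
[[-0.005 -0.     1.   ]
 [-0.001  1.     0.   ]
 [-1.    -0.001 -0.005]]
slide [ 0.238 -9.75  -0.134] [ 0.004 -0.047  0.013] t 4.38
```

Request:
servo_tool:
  targets:
    - {"slide": [0,-0.25,0],"rot": [0,0,0]}
    - {"slide": [0,-0.8,0],"rot": [0,0,0]}
    - {"slide": [0,-1.6,0],"rot": [0,0,0]}
    - {"slide": [0,-2.6,0],"rot": [0,0,0]}
    - {"slide": [0.05,-3.6,-0.05],"rot": [0,0,0]}
    - {"slide": [0.1,-4.6,-0.1],"rot": [0,0,0]}
    - {"slide": [0.15,-5.6,-0.13],"rot": [0,0,0]}
    - {"slide": [0.2,-6.6,-0.13],"rot": [0,0,0]}
    - {"slide": [0.24,-7.6,-0.13],"rot": [0,0,0]}
    - {"slide": [0.24,-8.5,-0.13],"rot": [0,0,0]}
    - {"slide": [0.24,-9.3,-0.13],"rot": [0,0,0]}
    - {"slide": [0.24,-9.75,-0.13],"rot": [0,0,0]}

```text
time: 5.38
tool_pos: [534.0, -245.5, 289.5]
ee_rot: [0.706, -0.0, 0.709, -0.002]
force: [-0.3, 0.4, -1.5]
gripper_width: 42.3
```

Request:
servo_tool:
  targets:
    - {"slide": [0,0,0],"rot": [0,0,0]}
    - {"slide": [0,0,0],"rot": [0,0,0]}
    - {"slide": [0,0,0],"rot": [0,0,0]}

```text
time: 5.63
tool_pos: [534.7, -238.9, 289.4]
ee_rot: [0.706, -0.001, 0.709, 0.001]
force: [-0.2, 0.2, -1.9]
gripper_width: 42.4
```

```bash
python3 - <<'E'
from h import *
show([532.5,-241,290],Rt(np.array([0,0,1.]),np.array([0,1.,0])))
for n in ['scene','wrist','top']:
    f=grab_frame(n); cv2.imwrite(f'pics/{n}3.png',f['color'][:,:,::-1])
    np.savez(f'pics/{n}3.npz',**f)
s,p0,R0=cur(); print(p0,s['force'],s['gripper_width'])
E
```

```text
slide [-0.015 -0.052 -0.054] [ 0.032 -0.041 -0.006] t 5.63
[ 534.50917734 -238.44141905  289.85934177] [-0.51112251 -0.03893344 -2.57823171] 42.7840148817601
```

View pics/scene3.png

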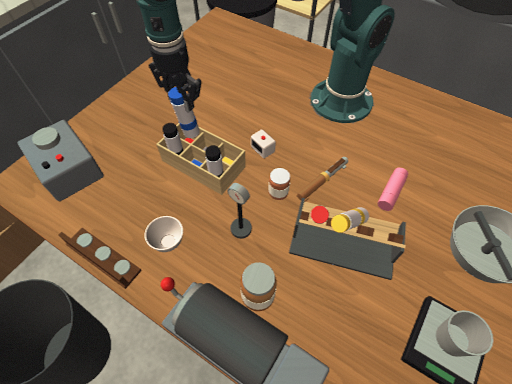

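View pics/wrist3.png

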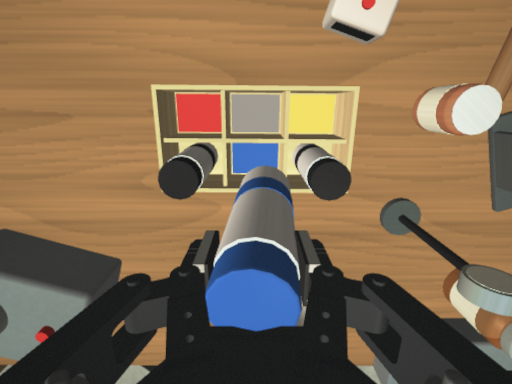

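```bash
cat >> h.py <<'E'
def tubeaxis(f,c,box):
    # pixels of colour c (cap and band) seen in box (x0,x1,y0,y1,zmin): centre of the visible strip pushed back by the radius
    K,Rm,t=cam(f); cc=-Rm.T@t; out=[]
    for s,uv,m in comps(cmask(f,c),12):
        p=pts(f,m)
        if len(p)<8: continue
        q=np.median(p,0)
        if box[0]<q[0]<box[1] and box[2]<q[1]<box[3] and q[2]>box[4]: out.append((s,np.round(uv,1),q))
    return out
E
python3 - <<'E'
from h import *
f=load('scene')
import numpy as np
f=dict(np.load('pics/scene3.npz'))
for o in tubeaxis(f,'blue',(400,700,-350,-100,80)): print(o)
P=pts(f,np.ones((384,512),bool))
k=P[(P[:,0]>450)&(P[:,0]<600)&(P[:,1]>-310)&(P[:,1]<-180)&(P[:,2]>155)&(P[:,2]<330)]
# cylinder: per-height slice circle fit with known r
from scipy.optimize import least_squares
k=k[(k[:,2]>185)&(k[:,2]<255)]
# fit axis x0+sx*z
def res(v,r=22):
    a=np.array([v[2],v[3],1]);a/=np.linalg.norm(a);d=k-np.array([v[0],v[1],220]);return np.linalg.norm(d-np.outer(d@a,a),axis=1)-r
r=least_squares(res,[533,-240,0,0],loss='soft_l1'); print(len(k),r.x, np.abs(r.fun).mean())
print('zmin',np.percentile(k[:,2],[1,99]))
c=f["color"][190:290,270:420][:,:,::-1]; cv2.imwrite('pics/st3.png',cv2.resize(c,None,fx=5,fy=5,interpolation=cv2.INTER_CUBIC))
E
```

```text
(196, array([175.5,  96. ]), array([ 550.11334899, -234.40518243,  314.75342515]))
(93, array([188.7, 125.6]), array([ 546.26905498, -217.46495616,  219.60606151]))
341 [ 5.32687599e+02 -2.35553846e+02  7.35791169e-02 -6.96860744e-02] 0.7054751488109464
zmin [186.39163562 254.57643852]
```

View pics/st3.png

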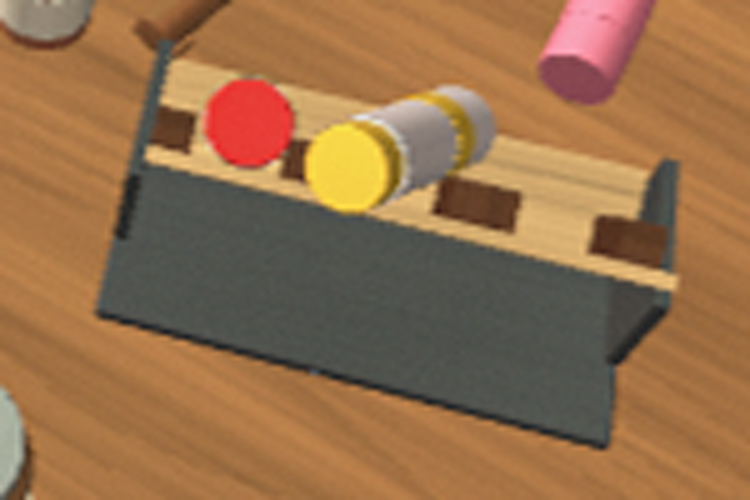

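View pics/top3.png

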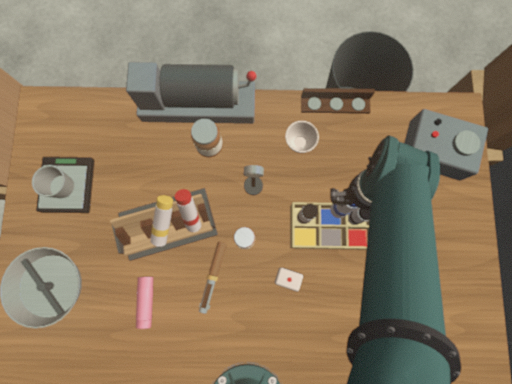

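```bash
cat >> h.py <<'E'
from scipy.optimize import least_squares
def axisfit(f,z0,zlo,zhi,xy,rad=60,r=22):
    P=pts(f,np.ones((384,512),bool)); k=P[(np.hypot(P[:,0]-xy[0],P[:,1]-xy[1])<rad)&(P[:,2]>zlo)&(P[:,2]<zhi)]
    def res(v):
        a=np.array([v[2],v[3],1]);a/=np.linalg.norm(a);d=k-np.array([v[0],v[1],z0]);return np.linalg.norm(d-np.outer(d@a,a),axis=1)-r
    s=least_squares(res,[xy[0],xy[1],0,0],loss='soft_l1',f_scale=2); return len(k),s.x.round(3),np.abs(s.fun).mean().round(2)
E
python3 - <<'E'
from h import *
for n in ['scene','wrist']:
    f=dict(np.load(f'pics/{n}3.npz'))
    for zz in [(185,255),(180,240),(200,260),(170,262)]: print(n,zz,axisfit(f,220,*zz,(533,-238),40))
# yellow now
for n in ['top','scene']:
    f=dict(np.load(f'pics/{n}3.npz'))
    for s,uv,m in comps(cmask(f,'yellow'),25):
        p=pts(f,m); q=np.median(p,0)
        if q[1]>50: print(n,s,np.round(uv,1),q.round(1),np.percentile(p,3,0).round(),np.percentile(p,97,0).round())
E
```

```text
scene (185, 255) (341, array([ 5.32683e+02, -2.35546e+02,  7.40000e-02, -6.90000e-02]), np.float64(0.71))
scene (180, 240) (283, array([ 5.32677e+02, -2.35465e+02,  7.50000e-02, -6.30000e-02]), np.float64(0.7))
scene (200, 260) (294, array([ 5.32843e+02, -2.35497e+02,  6.40000e-02, -7.30000e-02]), np.float64(0.68))
scene (170, 262) (408, array([ 5.32639e+02, -2.35587e+02,  7.30000e-02, -6.80000e-02]), np.float64(0.7))
wrist (185, 255) (1802, array([ 5.32292e+02, -2.33426e+02,  7.80000e-02, -7.10000e-02]), np.float64(0.27))
wrist (180, 240) (1324, array([ 5.32190e+02, -2.33403e+02,  7.00000e-02, -7.00000e-02]), np.float64(0.26))
wrist (200, 260) (1775, array([ 5.32175e+02, -2.33437e+02,  8.50000e-02, -7.10000e-02]), np.float64(0.25))
wrist (170, 262) (2195, array([ 5.32323e+02, -2.33421e+02,  7.80000e-02, -7.10000e-02]), np.float64(0.26))
top 196 [164.4 201.7] [546.5 223.4 162.5] [531. 206. 144.] [569. 242. 173.]
top 83 [159.2 232.3] [471.7 243.3 112.7] [464. 225. 100.] [480. 266. 121.]
scene 57 [360.4 214.6] [471.6 256.6 111. ] [457. 234.  92.] [489. 267. 121.]
scene 290 [339.8 222.9] [552.3 224.1 160.4] [532. 205. 142.] [566. 243. 173.]
```

```bash
python3 - <<'E'
from h import *
s,p0,R0=cur(); Rg=R.from_rotvec([-.070,-.076,0])*R0
print(p0); show([529.3,-240,240],Rg)
E
```

```text
[ 534.50917734 -238.44141905  289.85934177]
slide [ 1.247 -0.038 -0.126] [ 0.003 -0.723 -0.672] t 5.78
```

Request:
servo_tool:
  targets:
    - {"slide": [0.2,-0.01,-0.03],"rot": [0,-0.15,-0.15]}
    - {"slide": [0.5,-0.02,-0.06],"rot": [0,-0.3,-0.3]}
    - {"slide": [0.8,-0.03,-0.1],"rot": [0,-0.5,-0.5]}
    - {"slide": [1.1,-0.04,-0.12],"rot": [0,-0.72,-0.67]}
    - {"slide": [1.25,-0.04,-0.126],"rot": [0,-0.72,-0.67]}
    - {"slide": [1.25,-0.04,-0.126],"rot": [0,-0.72,-0.67]}
    - {"slide": [1.25,-0.04,-0.126],"rot": [0,-0.72,-0.67]}
    - {"slide": [1.25,-0.04,-0.126],"rot": [0,-0.72,-0.67]}

```text
time: 6.45
tool_pos: [529.9, -242.3, 241.0]
ee_rot: [0.732, -0.026, 0.68, -0.025]
force: [0.2, 0.4, -1.3]
gripper_width: 42.6
```

```bash
python3 - <<'E'
from h import *
s,p0,R0=cur(); print(p0,s['force'])
for n in ['scene','wrist']:
    f=grab_frame(n)
    for zz in [(150,200)]: print(n,zz,axisfit(f,128,*zz,(533,-238),30))
    cv2.imwrite(f'pics/{n}4.png',f['color'][:,:,::-1])
    for s,uv,m in comps(cmask(f,'blue'),25): print(uv,np.median(pts(f,m),0).round(1))
E
```

```text
[ 529.88155363 -242.3034165   241.01715257] [ 0.24714308  0.38274866 -1.3331716 ]
scene (150, 200) (213, array([ 5.33811e+02, -2.44158e+02, -7.00000e-03,  2.00000e-03]), np.float64(0.81))
[180.3, 108.9] [ 542.7 -237.4  267.7]
[188.3, 137.2] [ 547.8 -227.6  171.6]
[196.4, 162.3] [ 512.9 -258.1    7.1]
wrist (150, 200) (1347, array([ 5.32652e+02, -2.42639e+02,  6.00000e-03,  2.00000e-03]), np.float64(0.26))
[271.7, 155.0] [ 534.  -237.9    7.3]
[264.6, 186.0] [ 512.5 -241.1  173.9]
[253.3, 288.7] [ 522.3 -242.   268. ]
```

View pics/wrist4.png

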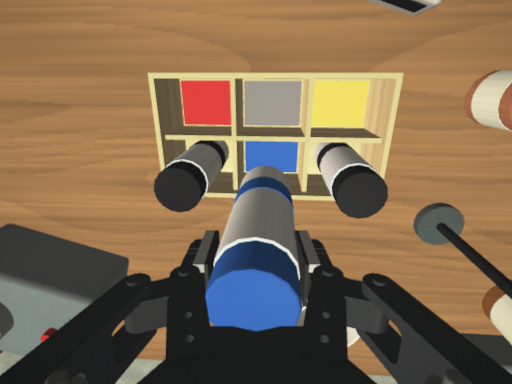

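```bash
python3 - <<'E'
from h import *
s,p0,R0=cur(); print(R0.inv().apply([0,0,-1]).round(4), R0.inv().apply([0,1.5,0]).round(3)); 
E
```

```text
[ 0.9947  0.0718 -0.0738] [-0.107  1.496  0.006]
```

Request:
servo_tool:
  targets:
    - {"slide": [0.2,0.05,-0.015],"rot": [0,0,0]}
    - {"slide": [0.5,0.076,-0.037],"rot": [0,0,0]}
    - {"slide": [0.8,0.098,-0.059],"rot": [0,0,0]}
    - {"slide": [1.1,0.119,-0.082],"rot": [0,0,0]}
    - {"slide": [1.4,0.141,-0.104],"rot": [0,0,0]}
    - {"slide": [1.7,0.163,-0.126],"rot": [0,0,0]}
    - {"slide": [2.0,0.184,-0.148],"rot": [0,0,0]}
    - {"slide": [2.2,0.199,-0.163],"rot": [0,0,0]}
    - {"slide": [2.4,0.213,-0.178],"rot": [0,0,0]}
    - {"slide": [2.49,0.22,-0.185],"rot": [0,0,0]}
    - {"slide": [2.49,0.22,-0.185],"rot": [0,0,0]}
    - {"slide": [2.49,0.22,-0.185],"rot": [0,0,0]}

```text
time: 7.55
tool_pos: [528.8, -240.7, 140.0]
ee_rot: [0.732, -0.026, 0.681, -0.025]
force: [-0.1, 0.2, -1.8]
gripper_width: 42.5
```

```bash
python3 - <<'E'
from h import *
s,p0,R0=cur(); print(p0,s['force'])
for n in ['scene','wrist']:
    f=grab_frame(n)
    print(n,axisfit(f,77,85,115,(533,-241),30))
    cv2.imwrite(f'pics/{n}5.png',f['color'][:,:,::-1])
    for s,uv,m in comps(cmask(f,'blue'),25): print(uv,np.median(pts(f,m),0).round(1))
E
```

```text
[ 528.78056783 -240.6841556   140.0411393 ] [-0.14640076  0.22717634 -1.83910972]
scene (100, array([ 5.31827e+02, -2.43102e+02,  1.20000e-02,  8.00000e-03]), np.float64(0.76))
[187.5, 136.1] [ 541.7 -237.2  166.8]
[196.0, 160.2] [ 541.7 -223.3   72.7]
wrist (1150, array([ 5.32167e+02, -2.40856e+02, -0.00000e+00,  3.00000e-03]), np.float64(0.18))
[269.6, 185.6] [ 524.3 -233.7    8.6]
[253.2, 288.7] [ 521.4 -240.2  167.3]
```

View pics/wrist5.png

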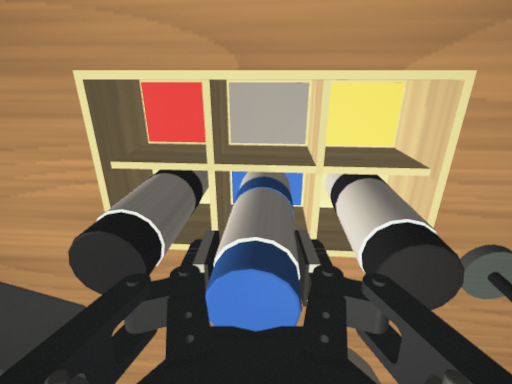

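Request:
servo_tool:
  targets:
    - {"slide": [0.12,0.009,-0.009],"rot": [0,0,0]}
    - {"slide": [0.25,0.018,-0.018],"rot": [0,0,0]}
    - {"slide": [0.35,0.025,-0.026],"rot": [0,0,0]}
    - {"slide": [0.42,0.03,-0.031],"rot": [0,0,0]}
    - {"slide": [0.46,0.033,-0.034],"rot": [0,0,0]}
    - {"slide": [0.5,0.036,-0.037],"rot": [0,0,0]}
    - {"slide": [0.5,0.036,-0.037],"rot": [0,0,0]}

```text
time: 8.23
tool_pos: [528.8, -240.5, 120.1]
ee_rot: [0.732, -0.026, 0.681, -0.025]
force: [0.2, 1.0, 1.4]
gripper_width: 42.7
```

Request:
servo_tool:
  targets:
    - {"slide": [0.03,0.002,-0.002],"rot": [0,0,0]}
    - {"slide": [0.05,0.003,-0.003],"rot": [0,0,0]}
    - {"slide": [0.05,0.003,-0.003],"rot": [0,0,0]}

```text
time: 8.48
tool_pos: [529.7, -240.1, 119.6]
ee_rot: [0.732, -0.026, 0.68, -0.025]
force: [-2.2, 2.6, 12.0]
gripper_width: 42.2
```

Request:
servo_tool:
  targets:
    - {"slide": [0,0,0],"rot": [0,0,0]}
    - {"slide": [0,0,0],"rot": [0,0,0]}
    - {"slide": [0,0,0],"rot": [0,0,0]}
  gripper: 0.66

```text
time: 8.73
tool_pos: [528.8, -240.9, 117.9]
ee_rot: [0.732, -0.026, 0.68, -0.025]
force: [0.1, -0.4, 0.9]
gripper_width: 56.7
```

Request:
servo_tool:
  targets:
    - {"slide": [-0.2,0,0],"rot": [0,0,0]}
    - {"slide": [-0.6,0,0],"rot": [0,0,0]}
    - {"slide": [-1.0,0,0],"rot": [0,0,0]}
    - {"slide": [-1.6,0,0],"rot": [0,0.0,0]}
    - {"slide": [-2.4,-0.1,0.1],"rot": [0,0.2,0.2]}
    - {"slide": [-3.2,-0.2,0.2],"rot": [0,0.5,0.5]}
    - {"slide": [-3.6,-0.2,0.2],"rot": [0,0.7,0.7]}
    - {"slide": [-3.6,-0.2,0.2],"rot": [0,0.7,0.7]}

```text
time: 9.4
tool_pos: [529.4, -240.4, 267.2]
ee_rot: [0.71, -0.0, 0.704, -0.0]
force: [-0.3, 0.1, -0.1]
gripper_width: 56.6
```

```bash
python3 - <<'E'
from h import *
s,p0,R0=cur(); print(p0,s['force'],s['gripper_width'])
for n in ['scene','top','wrist']:
    f=grab_frame(n); cv2.imwrite(f'pics/{n}6.png',f['color'][:,:,::-1]); np.savez(f'pics/{n}6.npz',**f)
    print(n,axisfit(f,77,85,118,(533,-241),30))
    for s,uv,m in comps(cmask(f,'blue'),25): print(uv,np.median(pts(f,m),0).round(1))
f=dict(np.load('pics/wrist6.npz'))
cv2.imwrite('pics/st6.png',cv2.resize(np.load('pics/top6.npz')['color'][180:270,100:230][:,:,::-1],None,fx=6,fy=6,interpolation=cv2.INTER_CUBIC))
E
```

```text
[ 529.35524402 -240.44850187  267.2416522 ] [-0.28990706  0.11151477 -0.08172768] 56.56924575397048
scene (117, array([ 5.34119e+02, -2.43757e+02,  8.00000e-03, -4.00000e-03]), np.float64(0.8))
[189.4, 140.9] [ 538.5 -236.6  146.5]
top (40, array([ 5.35944e+02, -2.42786e+02,  1.20000e-02,  4.00000e-03]), np.float64(0.31))
[339.4, 212.6] [ 526.6 -239.3  146.5]
wrist (242, array([ 5.33962e+02, -2.42456e+02,  0.00000e+00, -4.00000e-03]), np.float64(0.16))
[258.0, 162.9] [ 524.6 -223.3    7.5]
[251.2, 197.5] [ 531.4 -243.2  147.3]
```

View pics/wrist6.png

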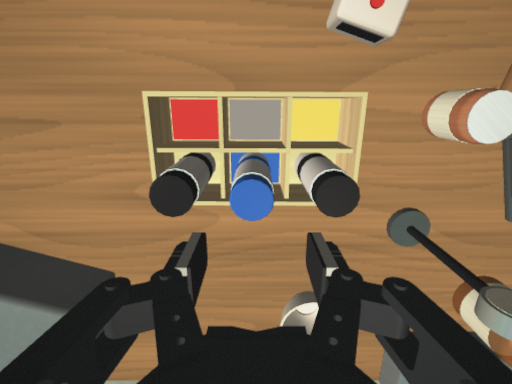

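View pics/st6.png

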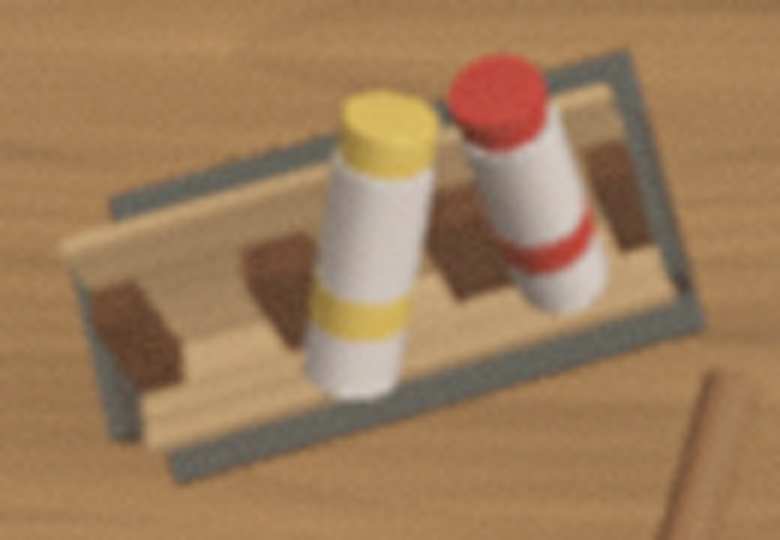

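```bash
cat >> h.py <<'E'
def cylfit(P,c0,a0,r=22,it=3):
    c=np.array(c0,float);a=np.array(a0,float);a/=np.linalg.norm(a)
    for _ in range(it):
        d=P-c;s=d@a;rad=np.linalg.norm(d-np.outer(s,a),axis=1)
        k=P[(s>-66)&(s<46)&(np.abs(rad-r)<6)]
        b1=np.cross(a,[0,1,0]);b1/=np.linalg.norm(b1);b2=np.cross(a,b1)
        def un(v):
            aa=a+v[2]*b1+v[3]*b2; return c+v[0]*b1+v[1]*b2,aa/np.linalg.norm(aa)
        def res(v):
            cc,aa=un(v);d=k-cc;return np.linalg.norm(d-np.outer(d@aa,aa),axis=1)-r
        q=least_squares(res,[0,0,0,0],loss='soft_l1',f_scale=2); c,a=un(q.x)
    return c,a,len(k),np.abs(q.fun).mean()
E
python3 - <<'E'
from h import *
cap=np.array([548.,223,155]);band=np.array([471.7,246,105]);a=(cap-band)/np.linalg.norm(cap-band); c=band+28*a
for n in ['top','scene']:
    f=dict(np.load(f'pics/{n}6.npz')); P=pts(f,np.ones((384,512),bool))
    cc,aa,N,e=cylfit(P,c,a)
    d=P-cc; s=d@aa; rad=np.linalg.norm(d-np.outer(s,aa),axis=1); k=s[(rad<23)&(abs(s)<100)]
    print(n,cc.round(1),aa.round(3),N,e.round(2),'extent',np.percentile(k,[1,99]).round(1),'tilt',np.rad2deg(np.arccos(aa[2])))
    for col in ['yellow']:
      for s_,uv,m in comps(cmask(f,col),25):
        q=pts(f,m); 
        if np.median(q[:,1])>100: print('   along', np.percentile((q-cc)@aa,[3,50,97]).round(1))
E
```

```text
top [500.1 240.3 111.9] [ 0.758 -0.225  0.612] 566 1.12 extent [-87.4  76. ] tilt 52.245213880282805
   along [55.6 73.2 76. ]
   along [-30.7 -22.7 -13.7]
scene [498.9 238.7 112.9] [ 0.764 -0.226  0.605] 326 0.65 extent [-83.9  76.6] tilt 52.79281851232378
   along [-34.8 -23.7 -14.8]
   along [56.9 73.5 76.4]
```

Blue is standing on its pad at (534,-242), upright, cap top at 147. In the stand view, yellow has tipped out of its slot (cap at about (385,130), leaning 52° towards red). It probably got brushed while I carried blue off. Its cap now leaves no room for a finger beside red. So I take red first, with the jaws turned 90° (one finger in front, one behind, above the board edge), then yellow along its new axis.

```bash
cat >> h.py <<'E'
E0=np.cross(ys,A)
E
python3 - <<'E'
from h import *
f=dict(np.load('pics/wrist6.npz')); K,Rm,t=cam(f); s,p0,R0=cur()
print('cam in tool',R0.inv().apply(-Rm.T@t-p0).round(0),'joints',s['joints'].round(2))
# red now
for n in ['top','scene']:
    g=dict(np.load(f'pics/{n}6.npz')); P=pts(g,np.ones((384,512),bool))
    cc,aa,N,e=cylfit(P,MID['red'],A); 
    q=np.concatenate([pts(g,m) for s_,uv,m in comps(cmask(g,'red'),25) if 100<np.median(pts(g,m)[:,1])<220])
    print(n,cc.round(1),aa.round(3),N,e.round(2),'top',np.percentile((q-cc)@aa,97))
for sg in (1,-1):
    Rg=Rt(A,sg*E0); print(sg,'z axis',Rg.as_matrix()[:,2].round(2)); show(MID['red']+150*A,Rg)
E
```

```text
cam in tool [-122.   -1.  -77.] joints [ 0.29  0.4   0.08  1.94 -0.05  0.81  1.96]
top [531.7 168.6 110.7] [0.503 0.103 0.858] 451 1.01 top 73.61531345836885
scene [539.1 174.2 106.5] [ 0.251 -0.033  0.968] 92 2.23 top 76.81747228260248
1 z axis [ 0.3  -0.95  0.  ]
slide [ 0.472 10.67   1.835] [11.853  2.992 -4.117] t 9.55
-1 z axis [-0.3   0.95  0.  ]
slide [ 0.472 10.67   1.835] [-17.461   4.464   3.245] t 9.55
```

Request:
servo_tool:
  targets:
    - {"slide": [-0.5,0.3,0],"rot": [0,0,0]}
    - {"slide": [-1.0,1.0,0],"rot": [0.5,0.1,-0.2]}
    - {"slide": [-1.4,1.8,0],"rot": [1.5,0.4,-0.5]}
    - {"slide": [-1.6,2.6,0],"rot": [2.5,0.6,-0.9]}
    - {"slide": [-1.6,3.5,0],"rot": [3.5,0.9,-1.2]}
    - {"slide": [-1.6,4.4,0],"rot": [4.6,1.2,-1.6]}
    - {"slide": [-1.6,5.3,0.2],"rot": [5.7,1.4,-2.0]}
    - {"slide": [-1.6,6.2,0.4],"rot": [6.8,1.7,-2.4]}
    - {"slide": [-1.6,7.1,0.6],"rot": [7.9,2.0,-2.7]}
    - {"slide": [-1.6,8.0,0.8],"rot": [9.0,2.3,-3.1]}
    - {"slide": [-1.6,8.9,1.2],"rot": [10.0,2.5,-3.5]}
    - {"slide": [-1.6,9.7,1.6],"rot": [11.0,2.8,-3.8]}
  gripper: 0.85

```text
time: 10.55
tool_pos: [588.1, 153.8, 324.9]
ee_rot: [0.477, 0.245, 0.673, -0.509]
force: [0.5, -0.5, -1.1]
gripper_width: 72.8
```

```bash
python3 - <<'E'
from h import *
s,p0,R0=cur(); print(p0,s['joints'].round(2)); show(MID['red']+150*A,Rt(A,E0))
E
```

```text
[588.12176773 153.83754919 324.90663868] [-0.49  0.58  0.25  1.55 -0.09  1.5   0.19]
slide [ 1.569  1.438 -0.657] [ 0.956  0.221 -0.289] t 10.55
```

Request:
servo_tool:
  targets:
    - {"slide": [0.2,0.2,-0.1],"rot": [0.2,0.1,-0.1]}
    - {"slide": [0.5,0.5,-0.3],"rot": [0.5,0.2,-0.2]}
    - {"slide": [0.9,0.9,-0.5],"rot": [0.96,0.22,-0.29]}
    - {"slide": [1.3,1.3,-0.66],"rot": [0.96,0.22,-0.29]}
    - {"slide": [1.57,1.44,-0.66],"rot": [0.96,0.22,-0.29]}
    - {"slide": [1.57,1.44,-0.66],"rot": [0.96,0.22,-0.29]}
    - {"slide": [1.57,1.44,-0.66],"rot": [0.96,0.22,-0.29]}
    - {"slide": [1.57,1.44,-0.66],"rot": [0.96,0.22,-0.29]}

```text
time: 11.22
tool_pos: [600.2, 183.9, 246.5]
ee_rot: [0.45, 0.267, 0.655, -0.545]
force: [0.7, -0.4, 0.9]
gripper_width: 72.5
```

```bash
python3 - <<'E'
from h import *
f=grab_frame('wrist'); cv2.imwrite('pics/wrist7.png',f['color'][:,:,::-1]); np.savez('pics/wrist7.npz',**f)
show(MID['red']+150*A,Rt(A,E0))
P=pts(f,np.ones((384,512),bool)); cc,aa,N,e=cylfit(P,MID['red'],A); cc+=A*((MID['red']-cc)@A); print('fit',cc.round(1),aa.round(3),N,e.round(2))
capcheck(f)
yc=np.array([504.,238,116]);ya=np.array([.761,-.2255,.6085]); cc,aa,N,e=cylfit(P,yc,ya); print('yel',cc.round(1),aa.round(3),N,e.round(2))
for s,uv,m in comps(cmask(f,'yellow'),100):
    q=pts(f,m); print(uv,np.percentile((q-cc)@aa,[3,50,97]).round(1))
E
```

```text
slide [ 0.085  0.02  -0.137] [-0.004  0.004 -0.073] t 11.27
fit [531.1 169.4 110.8] [0.508 0.084 0.858] 878 1.27
red 2207 offset along ys: lo -22.2 hi 21.3  along e: lo -16.9 hi 22.1 e [ 0.84  0.26 -0.48]
yellow 2482 offset along ys: lo -49.7 hi -10.2  along e: lo -10.0 hi 29.0 e [ 0.84  0.26 -0.48]
yel [503.6 238.7 116.8] [ 0.762 -0.232  0.605] 2818 0.53
[234.7, 70.4] [-40.  -27.8 -17.4]
[269.8, 131.3] [49.6 67.8 69. ]
```

View pics/wrist7.png

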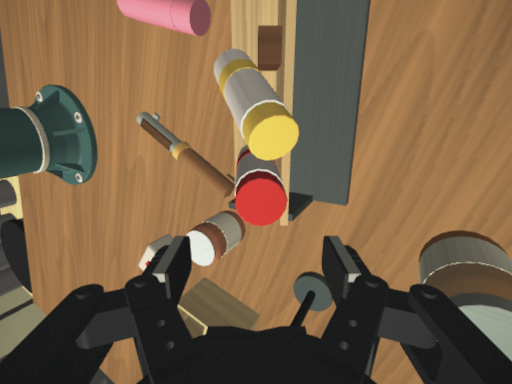

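Red cap is centred at about (261,196) between the jaws' line; yellow at (270,131). Advancing on red.

Request:
servo_tool:
  targets:
    - {"slide": [0.2,0.03,-0.06],"rot": [0,0,-0.07]}
    - {"slide": [0.6,0.06,-0.13],"rot": [0,0,-0.07]}
    - {"slide": [1.0,0.06,-0.13],"rot": [0,0,-0.07]}
    - {"slide": [1.4,0.06,-0.13],"rot": [0,0,-0.07]}
    - {"slide": [1.8,0.06,-0.13],"rot": [0,0,-0.07]}
    - {"slide": [2.2,0.06,-0.13],"rot": [0,0,-0.07]}
    - {"slide": [2.5,0.06,-0.13],"rot": [0,0,-0.07]}
    - {"slide": [2.58,0.06,-0.13],"rot": [0,0,-0.07]}
    - {"slide": [2.58,0.06,-0.13],"rot": [0,0,-0.07]}
    - {"slide": [2.58,0.06,-0.13],"rot": [0,0,-0.07]}

```text
time: 12.1
tool_pos: [554.5, 176.2, 154.4]
ee_rot: [0.449, 0.264, 0.656, -0.546]
force: [0.4, 0.7, 0.2]
gripper_width: 72.7
```

```bash
python3 - <<'E'
from h import *
f=grab_frame('wrist'); cv2.imwrite('pics/wrist8.png',f['color'][:,:,::-1])
show(MID['red']+50*A+1.5*E0,Rt(A,E0)); print(monitor.read_state()['force'])
E
```

```text
slide [ 0.007 -0.041  0.019] [ 0.009  0.004 -0.008] t 12.15
[0.28917668 0.07005358 0.0517297 ]
```

View pics/wrist8.png

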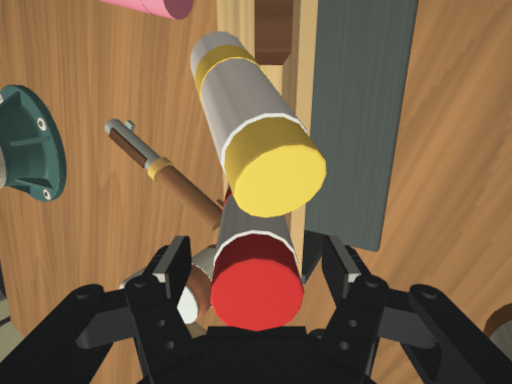

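Request:
servo_tool:
  targets:
    - {"slide": [0,0,0],"rot": [0,0,0]}
    - {"slide": [0,0,0],"rot": [0,0,0]}
    - {"slide": [0,0,0],"rot": [0,0,0]}
    - {"slide": [0,0,0],"rot": [0,0,0]}
    - {"slide": [0,0,0],"rot": [0,0,0]}
    - {"slide": [0,0,0],"rot": [0,0,0]}
    - {"slide": [0,0,0],"rot": [0,0,0]}
  gripper: 0.35
  grip_force: 60

```text
time: 12.73
tool_pos: [554.0, 176.2, 155.0]
ee_rot: [0.448, 0.264, 0.656, -0.547]
force: [-0.7, 0.3, 5.7]
gripper_width: 42.4
```

Request:
servo_tool:
  targets:
    - {"slide": [-0.15,0,0],"rot": [0,0,0]}
    - {"slide": [-0.4,0,0.02],"rot": [0,0,0]}
    - {"slide": [-0.8,0,0.05],"rot": [0,0,0]}
    - {"slide": [-1.2,0,0.05],"rot": [0,0,0]}
    - {"slide": [-1.6,0,0.1],"rot": [0,0,0]}
    - {"slide": [-2.0,0,0.2],"rot": [0,0,0]}
    - {"slide": [-2.4,0,0.3],"rot": [0,0,0]}
    - {"slide": [-2.8,0,0.4],"rot": [0,0,0]}
    - {"slide": [-3.2,0,0.5],"rot": [0,0,0]}
    - {"slide": [-3.5,0,0.5],"rot": [0,0,0]}
    - {"slide": [-3.7,0,0.5],"rot": [0,0,0]}
    - {"slide": [-3.7,0,0.5],"rot": [0,0,0]}

```text
time: 13.73
tool_pos: [629.6, 178.8, 285.2]
ee_rot: [0.45, 0.265, 0.655, -0.546]
force: [0.2, -0.1, -0.7]
gripper_width: 42.0
```

```bash
python3 - <<'E'
from h import *
s,p0,R0=cur(); print(p0,s['force'],s['gripper_width'],s['joints'].round(2))
Z=np.array([0,0,1.])
for y in ([0,1.,0],[0,-1.,0]):
    show([472,-318,310],Rt(Z,np.array(y)))
f=grab_frame('wrist'); cv2.imwrite('pics/wrist9.png',f['color'][:,:,::-1])
f=grab_frame('scene'); cv2.imwrite('pics/scene9.png',f['color'][:,:,::-1])
E
```

```text
[629.57320072 178.79012921 285.2017865 ] [ 0.15688309 -0.06283071 -0.73482979] 42.02129120162872 [-0.49  0.7   0.26  1.44 -0.14  1.52  0.1 ]
slide [ 3.022 -6.876 10.665] [-11.825  -2.999   4.087] t 13.73
slide [ 3.022 -6.876 10.665] [17.493  4.436  3.255] t 13.73
```

View pics/wrist9.png

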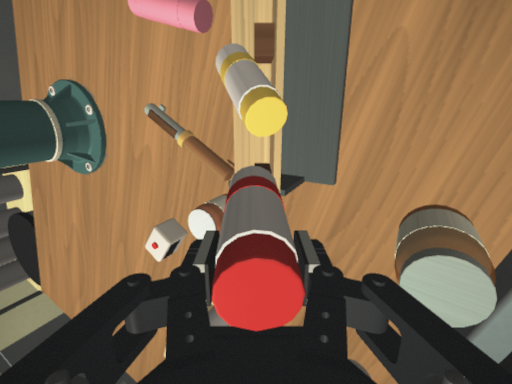

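View pics/scene9.png

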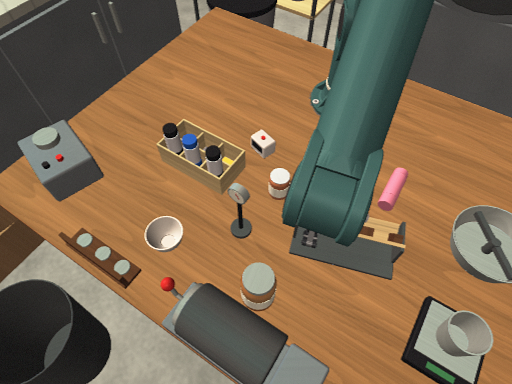

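```bash
python3 - <<'E'
from h import *
show([490,120,330],Rt(np.array([0,0,1.]),np.array([0,1.,0])))
E
```

```text
slide [ 0.764 -3.826  0.363] [-11.817  -3.029   4.123] t 13.83
```

Request:
servo_tool:
  targets:
    - {"slide": [0.0,-0.2,0.0],"rot": [-0.4,-0.1,0.15]}
    - {"slide": [0.05,-0.5,0.05],"rot": [-1.2,-0.3,0.4]}
    - {"slide": [0.1,-0.9,0.1],"rot": [-2.2,-0.55,0.75]}
    - {"slide": [0.2,-1.3,0.15],"rot": [-3.2,-0.8,1.1]}
    - {"slide": [0.3,-1.7,0.2],"rot": [-4.2,-1.1,1.5]}
    - {"slide": [0.4,-2.1,0.25],"rot": [-5.3,-1.35,1.85]}
    - {"slide": [0.5,-2.5,0.3],"rot": [-6.4,-1.6,2.2]}
    - {"slide": [0.6,-2.9,0.33],"rot": [-7.5,-1.9,2.6]}
    - {"slide": [0.7,-3.3,0.35],"rot": [-8.6,-2.2,3.0]}
    - {"slide": [0.75,-3.6,0.36],"rot": [-9.7,-2.5,3.4]}
    - {"slide": [0.76,-3.75,0.36],"rot": [-10.8,-2.8,3.77]}
    - {"slide": [0.76,-3.83,0.36],"rot": [-11.8,-3.03,4.12]}

```text
time: 14.83
tool_pos: [487.1, 119.6, 330.0]
ee_rot: [0.707, -0.002, 0.708, 0.002]
force: [0.2, 0.2, -0.9]
gripper_width: 42.4
```

```bash
python3 - <<'E'
from h import *
s,p0,R0=cur(); print(p0,s['joints'].round(2)); show([472,-318,300],Rt(np.array([0,0,1.]),np.array([0,1.,0])))
E
```

```text
[487.08476982 119.58718125 329.97233398] [-0.31  0.22 -0.02  2.02  0.01  0.91  1.24]
slide [  0.755 -10.937  -0.429] [ 0.046 -0.012  0.004] t 14.83
```

Request:
servo_tool:
  targets:
    - {"slide": [0,-0.25,0],"rot": [0,0,0]}
    - {"slide": [0,-0.9,0],"rot": [0,0,0]}
    - {"slide": [0,-1.8,-0.05],"rot": [0,0,0]}
    - {"slide": [0,-2.8,-0.1],"rot": [0,0,0]}
    - {"slide": [0,-3.8,-0.2],"rot": [0,0,0]}
    - {"slide": [0,-4.8,-0.3],"rot": [0,0,0]}
    - {"slide": [0,-5.8,-0.35],"rot": [0,0,0]}
    - {"slide": [0,-6.8,-0.4],"rot": [0,0,0]}
    - {"slide": [0.1,-7.8,-0.43],"rot": [0,0,0]}
    - {"slide": [0.2,-8.8,-0.43],"rot": [0,0,0]}
    - {"slide": [0.3,-9.7,-0.43],"rot": [0,0,0]}
    - {"slide": [0.4,-10.3,-0.43],"rot": [0,0,0]}

```text
time: 15.83
tool_pos: [470.3, -297.0, 314.1]
ee_rot: [0.706, 0.002, 0.708, -0.004]
force: [0.0, -0.2, -1.0]
gripper_width: 42.0
```

Request:
servo_tool:
  targets:
    - {"slide": [0.1,-0.35,0],"rot": [0,0,0]}
    - {"slide": [0.3,-0.6,0],"rot": [0,0,0]}
    - {"slide": [0.35,-0.64,0],"rot": [0,0,0]}
    - {"slide": [0.35,-0.64,0],"rot": [0,0,0]}
    - {"slide": [0.35,-0.64,0],"rot": [0,0,0]}

```text
time: 16.25
tool_pos: [472.0, -316.1, 300.2]
ee_rot: [0.707, 0.001, 0.708, -0.0]
force: [-0.2, 0.9, -1.1]
gripper_width: 42.3
```

```bash
cat >> h.py <<'E'
def held(col,z0):
    s,p0,R0=cur(); print('tcp',p0.round(1),'F',s['force'].round(1),s['gripper_width'].round(1))
    for n in ['scene','wrist']:
        f=grab_frame(n); cv2.imwrite(f'pics/{n}_{col}_{int(p0[2])}.png',f['color'][:,:,::-1])
        c=p0+R0.apply([40,0,0]); P=pts(f,np.ones((384,512),bool)); 
        zz=(p0[2]-100,p0[2]-35)
        print(n,axisfit(f,z0,*zz,p0[:2],38))
        for a,uv,m in comps(cmask(f,col),25): print('  ',a,uv,np.median(pts(f,m),0).round(1))
E
python3 -c "
from h import *
held('red',77)"; ls pics | grep _red
```

```text
Traceback (most recent call last):
  File "h.py", line 83, in held
    s,p0,R0=cur(); print('tcp',p0.round(1),'F',s['force'].round(1),s['gripper_width'].round(1))
                                                                   ^^^^^^^^^^^^^^^^^^^^^^^^
AttributeError: 'float' object has no attribute 'round'
```

```bash
sed -i "s/s\['gripper_width'\].round(1))/s['gripper_width'])/" h.py; python3 -c "
from h import *
held('red',77)"; ls pics | grep _red
```

```text
tcp [ 472.  -316.1  300.2] F [-0.2  0.9 -1.1] 42.29088723440775
scene (307, array([ 4.65245e+02, -3.22308e+02,  4.10000e-02,  1.90000e-02]), np.float64(0.77))
   179 [167.9, 68.3] [ 486.7 -312.5  319.7]
   90 [178.5, 98.0] [ 485.4 -302.9  223.9]
   40 [59.1, 157.2] [ 765.4 -529.2  111.6]
   259 [393.0, 195.4] [324.6 307.1  35.9]
   151 [167.2, 283.7] [889.1   3.7 209.8]
wrist (1603, array([ 4.62206e+02, -3.21833e+02,  5.90000e-02,  2.80000e-02]), np.float64(0.24))
   121 [421.5, 62.8] [ 348.3 -116.    59.3]
   1083 [255.8, 156.0] [ 471.7 -316.3    7.2]
   410 [249.8, 184.4] [ 450.2 -321.   229.6]
   6843 [255.3, 285.2] [ 469.7 -316.6  321.5]
scene_red_300.png
wrist_red_300.png
```

```bash
python3 - <<'E'
from h import *
s,p0,R0=cur(); Rg=R.from_rotvec([.025,-.056,0])*R0
show([468.6,-318.5,230],Rg)
E
```

```text
slide [ 1.775 -0.061 -0.095] [ 0.    -0.535  0.239] t 16.35
```

View pics/wrist_red_300.png

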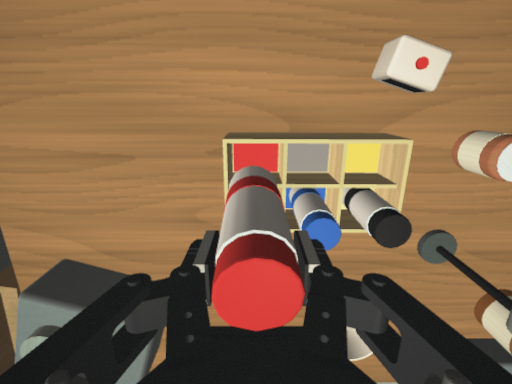

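Red is above its red pad (256,156), slightly tilted. Correcting the tilt and lowering part of the way.

Request:
servo_tool:
  targets:
    - {"slide": [0.2,-0.01,-0.01],"rot": [0,-0.1,0.05]}
    - {"slide": [0.5,-0.02,-0.03],"rot": [0,-0.25,0.1]}
    - {"slide": [0.9,-0.04,-0.05],"rot": [0,-0.4,0.18]}
    - {"slide": [1.3,-0.06,-0.08],"rot": [0,-0.53,0.24]}
    - {"slide": [1.6,-0.06,-0.095],"rot": [0,-0.53,0.24]}
    - {"slide": [1.78,-0.06,-0.095],"rot": [0,-0.53,0.24]}
    - {"slide": [1.78,-0.06,-0.095],"rot": [0,-0.53,0.24]}
    - {"slide": [1.78,-0.06,-0.095],"rot": [0,-0.53,0.24]}

```text
time: 17.02
tool_pos: [468.4, -319.8, 229.7]
ee_rot: [0.726, 0.009, 0.687, 0.008]
force: [-0.4, -0.5, -1.8]
gripper_width: 42.6
```

```bash
python3 -c "
from h import *
held('red',120)
s,p0,R0=cur(); print(R0.inv().apply([0,0,-1]).round(4))"
```

```text
tcp [ 468.4 -319.8  229.7] F [-0.4 -0.5 -1.8] 42.635014920858175
scene (264, array([ 4.72420e+02, -3.21356e+02, -1.20000e-02, -3.00000e-03]), np.float64(0.9))
   157 [173.6, 88.7] [ 482.5 -316.   249.8]
   80 [182.1, 116.7] [ 486.7 -304.7  155.1]
   41 [59.1, 157.3] [ 766.1 -529.2  111.4]
   259 [393.2, 195.2] [320.  307.3  35.8]
   153 [167.2, 283.6] [889.1   3.4 209.6]
wrist (1632, array([ 4.71693e+02, -3.20275e+02,  2.00000e-03,  4.00000e-03]), np.float64(0.24))
   215 [466.9, 44.5] [ 347.8 -116.2   59.1]
   1153 [254.8, 159.8] [ 471.8 -316.5    7.3]
   437 [250.2, 184.7] [ 451.3 -323.   157.4]
   6955 [255.7, 284.6] [ 464.7 -320.9  251.3]
[ 0.9981 -0.0232 -0.0573]
```

Request:
servo_tool:
  targets:
    - {"slide": [0.2,0.04,-0.01],"rot": [0,0,0]}
    - {"slide": [0.5,0.058,-0.03],"rot": [0,0,0]}
    - {"slide": [0.8,0.051,-0.046],"rot": [0,0,0]}
    - {"slide": [1.1,0.045,-0.063],"rot": [0,0,0]}
    - {"slide": [1.4,0.038,-0.08],"rot": [0,0,0]}
    - {"slide": [1.7,0.031,-0.098],"rot": [0,0,0]}
    - {"slide": [2.0,0.024,-0.115],"rot": [0,0,0]}
    - {"slide": [2.2,0.019,-0.126],"rot": [0,0,0]}
    - {"slide": [2.35,0.016,-0.135],"rot": [0,0,0]}
    - {"slide": [2.45,0.014,-0.14],"rot": [0,0,0]}
    - {"slide": [2.5,0.012,-0.143],"rot": [0,0,0]}
    - {"slide": [2.5,0.012,-0.143],"rot": [0,0,0]}

```text
time: 18.12
tool_pos: [468.0, -317.3, 129.5]
ee_rot: [0.726, 0.009, 0.687, 0.008]
force: [-0.9, -0.5, -0.9]
gripper_width: 42.2
```

Request:
servo_tool:
  targets:
    - {"slide": [0.05,-0.001,-0.003],"rot": [0,0,0]}
    - {"slide": [0.1,-0.002,-0.006],"rot": [0,0,0]}
    - {"slide": [0.13,-0.003,-0.007],"rot": [0,0,0]}
    - {"slide": [0.13,-0.003,-0.007],"rot": [0,0,0]}

```text
time: 18.45
tool_pos: [469.1, -317.8, 126.1]
ee_rot: [0.727, 0.009, 0.686, 0.007]
force: [-1.6, 0.8, 8.6]
gripper_width: 42.3
```

Request:
servo_tool:
  targets:
    - {"slide": [0,0,0],"rot": [0,0,0]}
    - {"slide": [0,0,0],"rot": [0,0,0]}
    - {"slide": [0,0,0],"rot": [0,0,0]}
  gripper: 0.66

```text
time: 18.7
tool_pos: [468.1, -317.4, 124.6]
ee_rot: [0.727, 0.009, 0.687, 0.008]
force: [0.2, -0.0, -0.4]
gripper_width: 56.6
```

Request:
servo_tool:
  targets:
    - {"slide": [-0.2,0,0.01],"rot": [0,0,0]}
    - {"slide": [-0.6,0,0.03],"rot": [0,0,0]}
    - {"slide": [-1.0,0,0.06],"rot": [0,0,0]}
    - {"slide": [-1.6,0,0.1],"rot": [0,0.1,0]}
    - {"slide": [-2.4,0,0.15],"rot": [0,0.3,-0.1]}
    - {"slide": [-3.2,0,0.2],"rot": [0,0.5,-0.2]}
    - {"slide": [-4.0,0,0.2],"rot": [0,0.53,-0.24]}
    - {"slide": [-4.6,0,0.2],"rot": [0,0.53,-0.24]}
    - {"slide": [-4.6,0,0.2],"rot": [0,0.53,-0.24]}

```text
time: 19.45
tool_pos: [468.1, -323.8, 314.6]
ee_rot: [0.711, -0.002, 0.704, -0.003]
force: [-0.2, -0.8, 0.2]
gripper_width: 56.2
```

```bash
python3 - <<'E'
from h import *
s,p0,R0=cur(); print(p0,s['force'],s['gripper_width'])
for n in ['scene','top','wrist']:
    f=grab_frame(n); cv2.imwrite(f'pics/{n}10.png',f['color'][:,:,::-1]); np.savez(f'pics/{n}10.npz',**f)
    print(n,'red',axisfit(f,77,85,118,(472,-318),30),'blue',axisfit(f,77,85,118,(533,-242),30))
    for col in ['red','yellow']:
      for s,uv,m in comps(cmask(f,col),25): print('  ',col,uv,np.median(pts(f,m),0).round(1))
    if n!='wrist':
      P=pts(f,np.ones((384,512),bool)); print('yel',*cylfit(P,[503.6,238.7,116.8],[ 0.762,-0.232,0.605]))
E
```

```text
[ 468.08747131 -323.76539079  314.55516035] [-0.15945317 -0.8256343   0.16657962] 56.23757480998958
scene red (106, array([ 4.72422e+02, -3.20768e+02,  0.00000e+00,  5.00000e-03]), np.float64(0.92)) blue (118, array([ 5.33783e+02, -2.44540e+02,  1.40000e-02,  9.00000e-03]), np.float64(0.87))
   red [182.2, 116.8] [ 477.7 -313.4  146.5]
   red [59.1, 157.3] [ 765.3 -528.9  110.6]
   red [393.1, 195.3] [323.9 307.2  36.1]
   red [167.2, 283.7] [889.2   3.7 209.6]
   yellow [227.4, 160.6] [ 455.2 -175.5    8.3]
   yellow [360.4, 214.4] [471.9 256.6 113.2]
   yellow [340.0, 222.8] [551.8 224.4 161.2]
yel [503.36510199 237.26002841 116.54412503] [ 0.76247724 -0.23018185  0.60468568] 336 0.6822925091917975
top red (50, array([ 4.74507e+02, -3.19435e+02,  1.20000e-02,  1.40000e-02]), np.float64(0.38)) blue (45, array([ 5.36073e+02, -2.42594e+02,  9.00000e-03, -2.00000e-03]), np.float64(0.24))
   red [251.0, 75.5] [8.839e+02 4.000e-01 2.094e+02]
   red [434.8, 133.6] [ 765.4 -529.8  110.9]
   red [368.1, 233.6] [ 471.2 -313.3  146. ]
   red [356.7, 243.7] [ 453.2 -316.3    7.4]
   yellow [164.3, 201.8] [546.4 223.5 162.3]
   yellow [159.4, 232.4] [471.7 243.  112. ]
   yellow [305.2, 236.3] [ 474.8 -167.5    6.2]
yel [504.62083364 238.8894854  115.5868062 ] [ 0.75907234 -0.22750814  0.60995838] 571 1.0521986281200186
wrist red (158, array([ 4.72407e+02, -3.18274e+02,  0.00000e+00, -2.00000e-03]), np.float64(0.13)) blue (331, array([ 5.33777e+02, -2.42105e+02,  0.00000e+00,  3.00000e-03]), np.float64(0.23))
   red [422.1, 68.0] [ 347.9 -116.1   59.1]
   red [242.2, 156.3] [ 466.5 -345.2    7.3]
   red [273.1, 155.6] [ 461.8 -293.3    7.8]
   red [259.4, 182.4] [ 470.9 -319.4  147.2]
   red [121.8, 361.6] [ 765.4 -527.4  112.3]
   yellow [364.2, 160.1] [ 474.8 -153.4    7.2]
```

View pics/wrist10.png

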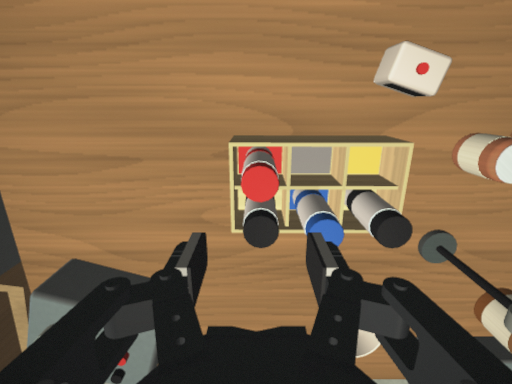

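```bash
cat >> h.py <<'E'
YM=np.array([503.6,238.7,116.8]); YA=np.array([.762,-.231,.605]); YA/=np.linalg.norm(YA); YY=np.array([.290,.957,0])
E
python3 - <<'E'
from h import *
show([520,120,330],Rt(YA,YY)); show(YM+140*YA,Rt(YA,YY)); print(monitor.read_state()['joints'].round(2))
f=dict(np.load('pics/top0.npz')); P=pts(f,np.ones((384,512),bool)); k=P[(P[:,0]>600)&(P[:,0]<760)&(P[:,1]>50)&(P[:,1]<200)&(P[:,2]>100)]; print('jar',np.median(k,0),k[:,:2].min(0),k.max(0))
E
```

```text
slide [-0.545 11.036  1.345] [2.588 8.732 1.292] t 19.6
slide [ 2.666 13.202  3.598] [2.588 8.732 1.292] t 19.6
[ 0.35  0.33  0.23  1.92 -0.1   0.89  2.19]
jar [740.19012182 128.30689788 128.16699146] [715.71787112  90.96690018] [759.72724425 168.64718728 134.17378016]
```

Request:
servo_tool:
  targets:
    - {"slide": [-0.1,0.3,0],"rot": [0,0,0]}
    - {"slide": [-0.2,1.0,0],"rot": [0,0,0]}
    - {"slide": [-0.3,2.0,0],"rot": [0,0,0]}
    - {"slide": [-0.4,3.0,0],"rot": [0.2,0.6,0.1]}
    - {"slide": [-0.5,4.0,0],"rot": [0.4,1.2,0.2]}
    - {"slide": [-0.55,5.0,0],"rot": [0.6,2.0,0.3]}
    - {"slide": [-0.55,6.0,0.2],"rot": [0.8,2.8,0.4]}
    - {"slide": [-0.55,7.0,0.4],"rot": [1.1,3.7,0.55]}
    - {"slide": [-0.55,8.0,0.7],"rot": [1.4,4.6,0.7]}
    - {"slide": [-0.55,9.0,1.0],"rot": [1.7,5.6,0.85]}
    - {"slide": [-0.55,10.0,1.3],"rot": [2.0,6.6,1.0]}
    - {"slide": [-0.55,11.0,1.6],"rot": [2.2,7.6,1.1]}
  gripper: 0.85

```text
time: 20.6
tool_pos: [530.2, 120.3, 329.5]
ee_rot: [0.37, 0.119, 0.921, -0.041]
force: [0.1, -0.8, -0.2]
gripper_width: 72.7
```

```bash
python3 - <<'E'
from h import *
s,p0,R0=cur(); print(p0,s['joints'].round(2)); show(YM+140*YA,Rt(YA,YY))
E
```

```text
[530.16194137 120.33435159 329.51967617] [-0.2   0.62  0.08  1.6  -0.32  1.7   1.29]
slide [1.218 2.542 3.307] [0.35  1.069 0.225] t 20.6
```

Request:
servo_tool:
  targets:
    - {"slide": [0.1,0.3,0.4],"rot": [0.05,0.15,0.05]}
    - {"slide": [0.25,0.7,1.0],"rot": [0.15,0.4,0.1]}
    - {"slide": [0.4,1.2,1.6],"rot": [0.25,0.8,0.15]}
    - {"slide": [0.6,1.7,2.2],"rot": [0.35,1.07,0.22]}
    - {"slide": [0.9,2.2,2.8],"rot": [0.35,1.07,0.22]}
    - {"slide": [1.15,2.5,3.2],"rot": [0.35,1.07,0.22]}
    - {"slide": [1.22,2.54,3.31],"rot": [0.35,1.07,0.22]}
    - {"slide": [1.22,2.54,3.31],"rot": [0.35,1.07,0.22]}
    - {"slide": [1.22,2.54,3.31],"rot": [0.35,1.07,0.22]}

```text
time: 21.35
tool_pos: [610.8, 203.2, 202.6]
ee_rot: [0.318, 0.138, 0.937, -0.047]
force: [-0.2, -0.4, -0.6]
gripper_width: 72.6
```

```bash
python3 - <<'E'
from h import *
s,p0,R0=cur(); print(p0,s['joints'].round(2)); show(YM+140*YA,Rt(YA,YY)); show(YM+40*YA,Rt(YA,YY))
f=grab_frame('wrist'); cv2.imwrite('pics/wrist11.png',f['color'][:,:,::-1])
P=pts(f,np.ones((384,512),bool)); cc,aa,N,e=cylfit(P,YM,YA); print(cc,aa,N,e)
for s,uv,m in comps(cmask(f,'yellow'),100):
    q=pts(f,m); print(uv,np.percentile((q-cc)@aa,[3,50,97]).round(1))
E
```

```text
[610.75561673 203.21095844 202.55446935] [-0.25  0.9   0.06  1.39 -0.43  1.7   1.22]
slide [0.043 0.072 0.   ] [0.007 0.049 0.005] t 21.35
slide [ 2.543  0.073 -0.013] [0.007 0.049 0.005] t 21.35
[503.19933971 238.7787986  117.33465374] [ 0.76073126 -0.23739482  0.60409573] 936 0.35006382866720764
[258.9, 159.5] [-34.3 -24.4 -17.3]
[259.5, 204.8] [41.9 67.9 69.1]
```

View pics/wrist11.png

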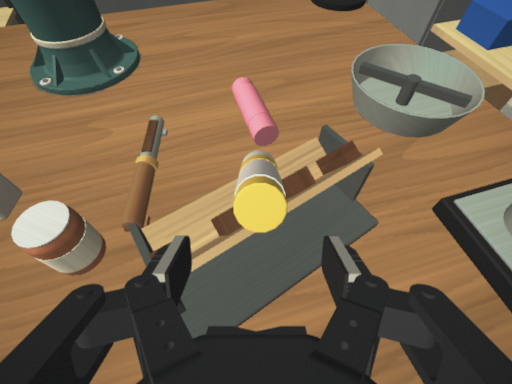

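Yellow cap at (260,205), centred between the jaws and aligned with the tool. Advancing to just short of the stand's top edge.

Request:
servo_tool:
  targets:
    - {"slide": [0.2,0.04,0],"rot": [0,0.05,0]}
    - {"slide": [0.6,0.075,0],"rot": [0,0.05,0]}
    - {"slide": [1.0,0.075,0],"rot": [0,0.05,0]}
    - {"slide": [1.4,0.075,0],"rot": [0,0.05,0]}
    - {"slide": [1.8,0.075,0],"rot": [0,0.05,0]}
    - {"slide": [2.1,0.075,0],"rot": [0,0.05,0]}
    - {"slide": [2.3,0.075,0],"rot": [0,0.05,0]}
    - {"slide": [2.39,0.075,0],"rot": [0,0.05,0]}
    - {"slide": [2.39,0.075,0],"rot": [0,0.05,0]}
    - {"slide": [2.39,0.075,0],"rot": [0,0.05,0]}
  gripper: 0.75

```text
time: 22.23
tool_pos: [540.6, 228.5, 144.6]
ee_rot: [0.317, 0.139, 0.937, -0.046]
force: [-0.3, -0.8, -0.1]
gripper_width: 63.9
```

Request:
servo_tool:
  targets:
    - {"slide": [0,0,0],"rot": [0,0,0]}
    - {"slide": [0,0,0],"rot": [0,0,0]}
    - {"slide": [0,0,0],"rot": [0,0,0]}
    - {"slide": [0,0,0],"rot": [0,0,0]}
    - {"slide": [0,0,0],"rot": [0,0,0]}
    - {"slide": [0,0,0],"rot": [0,0,0]}
    - {"slide": [0,0,0],"rot": [0,0,0]}
  gripper: 0.35
  grip_force: 60

```text
time: 22.82
tool_pos: [540.8, 228.4, 144.6]
ee_rot: [0.317, 0.139, 0.937, -0.046]
force: [4.1, -2.0, 4.6]
gripper_width: 41.9
```

```bash
python3 - <<'E'
from h import *
s,p0,R0=cur(); print(p0,s['force'],s['gripper_width']); show(YM+46*YA,Rt(YA,YY))
print('up',R0.inv().apply([0,0,1]).round(3))
f=grab_frame('wrist'); cv2.imwrite('pics/wrist12.png',f['color'][:,:,::-1])
E
```

```text
[540.80230079 228.40665331 144.63055578] [ 4.06709273 -2.01357657  4.58420118] 41.93334083750263
slide [ 0.039 -0.024 -0.03 ] [ 0.02   0.029 -0.013] t 22.82
up [-0.607  0.003 -0.794]
```

View pics/wrist12.png

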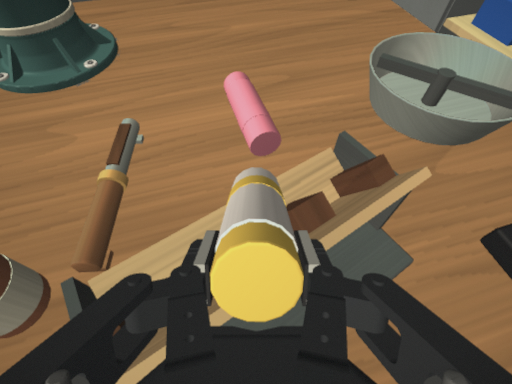

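Request:
servo_tool:
  targets:
    - {"slide": [-0.1,0,-0.08],"rot": [0,0,0]}
    - {"slide": [-0.3,0,-0.28],"rot": [0,0,0]}
    - {"slide": [-0.55,0,-0.6],"rot": [0,0,0]}
    - {"slide": [-0.85,0,-1.0],"rot": [0,0,0]}
    - {"slide": [-1.2,0,-1.4],"rot": [0,0,0]}
    - {"slide": [-1.55,0,-1.9],"rot": [0,0,0]}
    - {"slide": [-1.9,0,-2.4],"rot": [0,0,0]}
    - {"slide": [-2.2,0,-2.8],"rot": [0,0,0]}
    - {"slide": [-2.4,0,-3.1],"rot": [0,0,0]}
    - {"slide": [-2.5,0,-3.3],"rot": [0,0,0]}
    - {"slide": [-2.5,0,-3.3],"rot": [0,0,0]}

```text
time: 23.78
tool_pos: [539.4, 229.0, 312.0]
ee_rot: [0.318, 0.139, 0.937, -0.045]
force: [-0.2, 0.4, -1.9]
gripper_width: 41.9
```

```bash
python3 - <<'E'
from h import *
s,p0,R0=cur(); print(p0,s['force'],s['gripper_width'],s['joints'].round(2))
show([490,110,330],Rt(np.array([0,0,1.]),np.array([0,1.,0])))
E
```

```text
[539.44060106 228.96961896 312.00615884] [-0.23122176  0.39178344 -1.85310345] 41.92928981684361 [-0.3   0.71  0.04  1.52 -0.46  1.74  1.15]
slide [-0.025 -3.202 -0.565] [-2.58  -8.685 -1.321] t 23.78
```

Request:
servo_tool:
  targets:
    - {"slide": [0,-0.1,0],"rot": [-0.1,-0.3,-0.05]}
    - {"slide": [0,-0.3,-0.05],"rot": [-0.3,-1.0,-0.15]}
    - {"slide": [0,-0.6,-0.1],"rot": [-0.5,-1.8,-0.27]}
    - {"slide": [0,-0.9,-0.16],"rot": [-0.75,-2.6,-0.4]}
    - {"slide": [0,-1.3,-0.22],"rot": [-1.0,-3.5,-0.53]}
    - {"slide": [0,-1.7,-0.3],"rot": [-1.3,-4.4,-0.67]}
    - {"slide": [0,-2.1,-0.37],"rot": [-1.55,-5.3,-0.8]}
    - {"slide": [0,-2.5,-0.44],"rot": [-1.8,-6.2,-0.94]}
    - {"slide": [-0.02,-2.8,-0.5],"rot": [-2.1,-7.1,-1.08]}
    - {"slide": [-0.02,-3.0,-0.54],"rot": [-2.35,-7.9,-1.2]}
    - {"slide": [-0.02,-3.2,-0.565],"rot": [-2.58,-8.68,-1.32]}
    - {"slide": [-0.02,-3.2,-0.565],"rot": [-2.58,-8.68,-1.32]}

```text
time: 24.78
tool_pos: [484.6, 108.0, 326.9]
ee_rot: [0.704, -0.002, 0.71, -0.001]
force: [-0.7, -0.2, -2.4]
gripper_width: 41.6
```

```bash
python3 - <<'E'
from h import *
s,p0,R0=cur(); print(p0,s['force'],s['gripper_width'],s['joints'].round(2))
show([472,-164,300],Rt(np.array([0,0,1.]),np.array([0,1.,0])))
E
```

```text
[484.56493858 107.97346852 326.92347331] [-0.664704   -0.24412345 -2.43169244] 41.597766809852885 [-0.4   0.22  0.11  2.03 -0.03  0.9   1.29]
slide [ 0.698 -6.797 -0.315] [ 0.009 -0.073  0.031] t 24.78
```

Request:
servo_tool:
  targets:
    - {"slide": [0,-0.25,0],"rot": [0,0,0]}
    - {"slide": [0,-0.8,0],"rot": [0,0,0]}
    - {"slide": [0,-1.6,-0.05],"rot": [0,0,0]}
    - {"slide": [0,-2.5,-0.1],"rot": [0,0,0]}
    - {"slide": [0,-3.4,-0.2],"rot": [0,0,0]}
    - {"slide": [0.1,-4.3,-0.25],"rot": [0,0,0]}
    - {"slide": [0.2,-5.2,-0.3],"rot": [0,0,0]}
    - {"slide": [0.4,-6.0,-0.31],"rot": [0,-0.03,0.03]}
    - {"slide": [0.6,-6.6,-0.31],"rot": [0,-0.07,0.03]}
    - {"slide": [0.7,-6.8,-0.31],"rot": [0,-0.07,0.03]}
    - {"slide": [0.7,-6.8,-0.31],"rot": [0,-0.07,0.03]}
    - {"slide": [0.7,-6.8,-0.31],"rot": [0,-0.07,0.03]}

```text
time: 25.78
tool_pos: [477.5, -162.2, 299.5]
ee_rot: [0.708, 0.002, 0.707, 0.001]
force: [0.3, -0.5, -2.4]
gripper_width: 41.8
```

```bash
python3 -c "
from h import *
held('yellow',230)"; ls pics | grep _yel
```

```text
tcp [ 477.5 -162.2  299.5] F [ 0.3 -0.5 -2.4] 41.84083188608274
scene (309, array([ 4.76032e+02, -1.63820e+02, -2.60000e-02,  4.00000e-03]), np.float64(0.73))
   177 [217.0, 91.9] [ 489.4 -160.3  318.6]
   96 [222.6, 122.6] [ 492.7 -149.3  222.6]
   77 [227.5, 160.7] [ 456.  -175.     8.5]
wrist (1284, array([ 4.75857e+02, -1.61146e+02, -0.00000e+00,  2.00000e-03]), np.float64(0.22))
   172 [455.0, 60.3] [347.5  99.   29.7]
   1383 [254.0, 152.6] [ 472.4 -163.7    7.2]
   250 [250.3, 185.4] [ 456.8 -168.6  229.1]
   6616 [254.1, 276.8] [ 471.9 -162.8  319.8]
scene_yellow_299.png
wrist_yellow_299.png
```

Request:
servo_tool:
  targets:
    - {"slide": [0.2,-0.02,-0.04],"rot": [0,0,0]}
    - {"slide": [0.5,-0.05,-0.1],"rot": [0,0,0]}
    - {"slide": [0.9,-0.05,-0.1],"rot": [0,0,0]}
    - {"slide": [1.3,-0.05,-0.1],"rot": [0,0,0]}
    - {"slide": [1.6,-0.05,-0.1],"rot": [0,0,0]}
    - {"slide": [1.74,-0.05,-0.1],"rot": [0,0,0]}
    - {"slide": [1.74,-0.05,-0.1],"rot": [0,0,0]}
    - {"slide": [1.74,-0.05,-0.1],"rot": [0,0,0]}

```text
time: 26.55
tool_pos: [473.7, -163.5, 230.8]
ee_rot: [0.708, 0.0, 0.706, 0.001]
force: [0.0, 0.5, -1.4]
gripper_width: 42.1
```

```bash
python3 -c "
from h import *
held('yellow',120)
s,p0,R0=cur(); print(R0.inv().apply([0,0,-1]).round(4))"
```

```text
tcp [ 473.7 -163.5  230.8] F [ 0.   0.5 -1.4] 42.12630894192313
scene (259, array([ 4.72654e+02, -1.65149e+02, -1.30000e-02, -1.00000e-03]), np.float64(0.76))
   152 [220.0, 111.9] [ 484.7 -161.7  250.1]
   91 [224.2, 139.2] [ 488.6 -152.1  153.1]
   79 [227.4, 160.6] [ 455.1 -175.9    8.5]
wrist (1291, array([ 4.72300e+02, -1.63971e+02, -3.00000e-03,  2.00000e-03]), np.float64(0.23))
   256 [501.1, 54.3] [347.6  97.9  29.5]
   1190 [256.5, 162.1] [ 468.3 -162.5    7.3]
   251 [249.3, 185.5] [ 453.1 -171.6  160.2]
   6680 [254.1, 276.7] [ 467.9 -165.4  251.1]
[ 1.     -0.0016 -0.0054]
```

```bash
ls pics | grep wrist_yel
```

```text
wrist_yellow_230.png
wrist_yellow_299.png
```

Centred over the yellow cell and upright. Lowering.

Request:
servo_tool:
  targets:
    - {"slide": [0.2,0,0],"rot": [0,0,0]}
    - {"slide": [0.5,0,0],"rot": [0,0,0]}
    - {"slide": [0.8,0,0],"rot": [0,0,0]}
    - {"slide": [1.1,0,0],"rot": [0,0,0]}
    - {"slide": [1.4,0,0],"rot": [0,0,0]}
    - {"slide": [1.7,0,-0.01],"rot": [0,0,0]}
    - {"slide": [2.0,0,-0.01],"rot": [0,0,0]}
    - {"slide": [2.2,0,-0.01],"rot": [0,0,0]}
    - {"slide": [2.35,0,-0.01],"rot": [0,0,0]}
    - {"slide": [2.45,0,-0.01],"rot": [0,0,0]}
    - {"slide": [2.55,0,-0.01],"rot": [0,0,0]}
    - {"slide": [2.55,0,-0.01],"rot": [0,0,0]}

```text
time: 27.65
tool_pos: [473.3, -163.9, 128.3]
ee_rot: [0.708, 0.001, 0.706, 0.0]
force: [-0.2, 0.5, -1.8]
gripper_width: 42.1
```

Request:
servo_tool:
  targets:
    - {"slide": [0.05,0,0],"rot": [0,0,0]}
    - {"slide": [0.1,0,0],"rot": [0,0,0]}
    - {"slide": [0.1,0,0],"rot": [0,0,0]}
    - {"slide": [0.1,0,0],"rot": [0,0,0]}

```text
time: 27.98
tool_pos: [475.0, -164.4, 127.2]
ee_rot: [0.71, 0.001, 0.704, 0.0]
force: [-1.7, 1.4, 16.5]
gripper_width: 41.8
```

```bash
python3 -c "
from h import *
held('yellow',77)
f=grab_frame('scene'); print('cap z pct',[ (np.percentile(pts(f,m)[:,2],[50,90])).round(1) for a,uv,m in comps(cmask(f,'yellow'),100)])
"
```

```text
tcp [ 475.  -164.4  127.2] F [-1.7  1.4 16.5] 41.811411413690564
scene (189, array([ 4.73043e+02, -1.65616e+02,  1.91000e-01, -2.21000e-01]), np.float64(5.47))
   127 [222.4, 139.7] [ 486.7 -164.3  146.2]
wrist (2292, array([ 4.69401e+02, -1.58124e+02, -1.82000e-01,  5.82000e-01]), np.float64(6.42))
   958 [257.8, 189.5] [ 469.3 -164.8    7.6]
   6685 [254.0, 277.3] [ 469.1 -165.9  147.2]
cap z pct [array([146.3, 149.3])]
```

View pics/wrist_yellow_127.png

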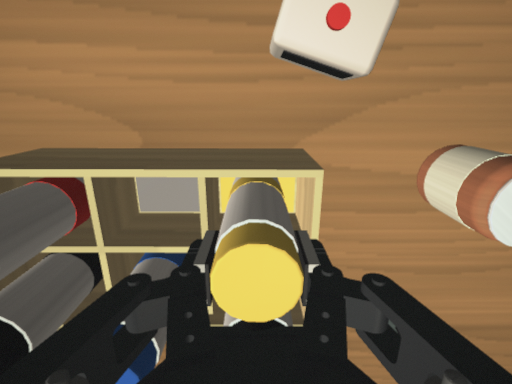

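Cap top at z 147 means the tube is on its pad. Releasing and retreating upward.

Request:
servo_tool:
  targets:
    - {"slide": [0,0,0],"rot": [0,0,0]}
    - {"slide": [0,0,0],"rot": [0,0,0]}
    - {"slide": [0,0,0],"rot": [0,0,0]}
  gripper: 0.66

```text
time: 28.38
tool_pos: [473.8, -164.0, 125.1]
ee_rot: [0.709, 0.001, 0.705, 0.0]
force: [0.4, -0.2, -0.3]
gripper_width: 56.5
```

Request:
servo_tool:
  targets:
    - {"slide": [-0.2,0,0],"rot": [0,0,0]}
    - {"slide": [-0.6,0,0],"rot": [0,0,0]}
    - {"slide": [-1.0,0,0],"rot": [0,0,0]}
    - {"slide": [-1.6,0,0],"rot": [0,0,0]}
    - {"slide": [-2.4,0,0],"rot": [0,0,0]}
    - {"slide": [-3.2,0,0],"rot": [0,0,0]}
    - {"slide": [-4.0,0,0],"rot": [0,0,0]}
    - {"slide": [-4.6,0.5,0],"rot": [0,0,0]}
    - {"slide": [-4.8,1.2,0],"rot": [0,0,0]}
    - {"slide": [-4.8,1.8,0],"rot": [0,0,0]}
    - {"slide": [-4.8,2.0,0],"rot": [0,0,0]}
    - {"slide": [-4.8,2.0,0],"rot": [0,0,0]}

```text
time: 29.38
tool_pos: [472.5, -82.0, 317.0]
ee_rot: [0.708, -0.0, 0.706, 0.002]
force: [0.1, -1.8, -0.1]
gripper_width: 56.4
```

```bash
python3 - <<'E'
from h import *
s,p0,R0=cur(); print(p0,s['force'],s['gripper_width'])
for n in ['scene','top','wrist']:
    f=grab_frame(n); cv2.imwrite(f'pics/{n}13.png',f['color'][:,:,::-1])
    for nm,xy in [('red',(472,-318)),('blue',(533,-242)),('yellow',(472,-164)),('blackA',(533,-164)),('blackB',(533,-318))]:
        print(n,nm,axisfit(f,77,85,118,xy,30))
    P=pts(f,np.ones((384,512),bool))
    for col in COL:
      for s,uv,m in comps(cmask(f,col),60):
        q=pts(f,m); z=np.median(q[:,2]); 
        if 140<z<155: print('  cap',col,np.median(q,0).round(1))
E
```

```text
[472.47005689 -81.97672142 317.04526132] [ 0.08873049 -1.77116635 -0.09601164] 56.377252988816224
scene red (107, array([ 4.72695e+02, -3.20833e+02, -5.00000e-03,  8.00000e-03]), np.float64(0.84))
scene blue (113, array([ 5.33984e+02, -2.44604e+02,  9.00000e-03,  1.70000e-02]), np.float64(0.7))
scene yellow (97, array([ 4.73395e+02, -1.66351e+02,  4.00000e-03, -1.20000e-02]), np.float64(0.76))
scene blackA (111, array([ 5.31335e+02, -1.65228e+02, -1.00000e-03, -3.00000e-03]), np.float64(0.58))
scene blackB (117, array([ 5.30491e+02, -3.19260e+02,  1.70000e-02, -0.00000e+00]), np.float64(0.97))
  cap red [ 477.7 -313.6  146.5]
  cap yellow [ 479.7 -161.8  146.4]
  cap blue [ 538.4 -237.4  146.3]
top red (53, array([ 4.74825e+02, -3.19010e+02, -2.00000e-03,  5.00000e-03]), np.float64(0.38))
top blue (1, array([ 5.33003e+02, -2.41999e+02,  1.01000e-01,  3.10000e-02]), np.float64(0.0))
top yellow (0, array([ 472., -164.,    0.,    0.]), np.float64(nan))
top blackA (0, array([ 533., -164.,    0.,    0.]), np.float64(nan))
top blackB (58, array([ 5.33015e+02, -3.17599e+02,  1.00000e-03,  4
[... 211 characters left out ...]
24, array([ 5.33875e+02, -2.42399e+02,  2.00000e-03, -1.00000e-03]), np.float64(0.3))
wrist yellow (228, array([ 4.73368e+02, -1.64705e+02, -1.00000e-03,  1.00000e-03]), np.float64(0.17))
wrist blackA (299, array([ 5.31107e+02, -1.63175e+02,  3.00000e-03, -2.00000e-03]), np.float64(0.21))
wrist blackB (562, array([ 5.30639e+02, -3.17279e+02,  1.00000e-03, -2.00000e-03]), np.float64(0.36))
  cap red [ 473.6 -315.9  147.2]
  cap yellow [ 472.9 -165.   147.2]
  cap blue [ 530.2 -238.6  147. ]h.py:68: RuntimeWarning: Mean of empty slice.
  s=least_squares(res,[xy[0],xy[1],0,0],loss='soft_l1',f_scale=2); return len(k),s.x.round(3),np.abs(s.fun).mean().round(2)
  ret = ret.dtype.type(ret / rcount)
```

View pics/scene13.png

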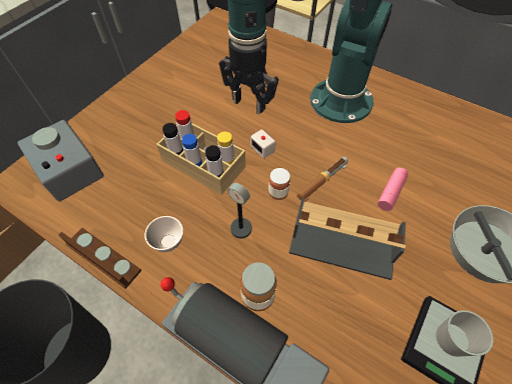

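View pics/wrist13.png

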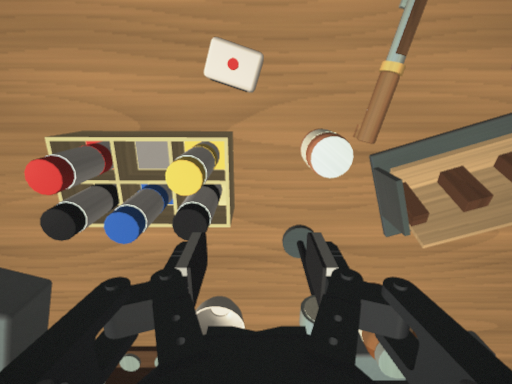

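All three tubes stand upright on their pads, the stand is empty, and the other items look unmoved. The arm is clear. Handing in.

```bash
python3 -c "
from workcell import ticket
print(ticket.finish_job())"
```

```text
the job is handed in; nothing more can be done
None
```

All three tubes stand upright on their matching pads, and I handed the job in at about 29.5 s of the 72 s allowed. No verdict was reported.

**What I did:** I lifted each tube out of the stand, turned it upright, lowered it into its cell until the wrist force showed contact (9–17 N) and released it. I trimmed out a small tilt in the grip for blue and red.

**Last checks (wrist camera):**

| Tube | Middle x, y (mm) | Estimated cell centre (mm) | Tilt (rad) | Cap top (mm) |
|---|---|---|---|---|
| Red | 472, -319 | 472, -318 | under 0.01 | 147 |
| Blue | 534, -242 | 532.5, -241 | under 0.01 | 147 |
| Yellow | 473, -165 | 472, -164 | under 0.01 | 147 |

A cap top of 147 mm is what a tube standing flat on its pad should show. The black-capped tubes are still upright. In the pictures, the other items on the bench look unmoved. The gripper is open and clear above the bench.

**What went wrong or disagreed:**
- **Yellow tube disturbed:** it was knocked out of its slot while I was taking blue away and came to rest leaning about 52°. I removed red next with the jaws turned 90°, then picked yellow up along its new axis.
- **Camera differences:** the scene and top cameras differed from the wrist camera by up to about 2.5 mm, roughly the calibration tolerance. In the last top picture the arm hid the yellow tube, one black-capped tube and most of the blue one.

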